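# Clamp the ornament board with the hex key

### The arm

A 6-joint arm with a two-finger parallel gripper is mounted at the origin on the work surface. World frame = base frame: x ahead of the robot, y to its left, z up, the work surface at z = 0. Lengths are in m, angles in rad, forces in N, time in s.
With the tool pointing down it reaches from about 0.3 to 0.875 m from the base axis. Payload 4.2 kg.
Tool frame: the origin (TCP) lies midway between the tips of the shut fingers; the grasp point (between the pads) lies r.grasp_offset behind it (r.grasp_offset is the distance from the TCP to the grasp point, in m); z points along the fingers, y is the direction in which the jaws open and shut (so a half turn about z gives the same grasp; the last joint's range is limited). The gripper opens to 85 mm and grips with 20 to 120 N. Pads are 22 mm wide; open, the fingers measure 114 mm over their backs; the gripper's body (76 mm by 85 mm) begins 54 mm behind the grasp point. The pads swing forward as they close: fully open they stand 13 mm farther back than shut.
Start: joints at [1.119, 0.32, 1.565, -0, 1.257, -0.02], TCP at [0.241, 0.522, 0.231] pointing down, gripper open.
Joint ranges: [-3.11, 3.11], [-0.84, 2.01], [0.21, 2.61], [-1.34, 4.49], [0.05, 2.63], [-2.56, 2.56]. Speed limits (rad/s): [2.57, 2.57, 3.14, 3.14, 3.14, 3.14].

### API

Orientations are given as a 3x3 rotation matrix whose columns are the frame's x, y, z axes.
In Python, from workcell import sensors, snapshot, camera_info, r gives the robot as it stands.
- The arm moves only by the tool servo_tool, never from a script. Its argument "steps" is a list of rows, each an object of numbers: "x", "y", "z": the shift along the tool's x, y, z in cm; "ax", "ay", "az": the turn, a rotation vector about the tool's x, y, z in rad; "grip": the finger opening in cm, from 0 to 8.54. A call has 1 to 12 rows; each row shifts and turns the commanded pose from where the row before left it, along the tool's axes as they then stand; what a row does not reach is not made up. A row lasts 1/8 s, in which the tool goes at most 62.5 mm and 10.7 degrees, less where a joint would pass 70% of its speed; a pose out of reach is approached as far as the arm can. A call is refused whole if a number of a shift passes 6.25 or a number of a turn 0.188, either way. A call with a gripper value outside its range is refused whole. The fingers move at their own pace and stop on an object; "newtons" is the grip in N (left out, the last holds). Time passes only in rows, so rows that do not move let the fingers close. It gives the time, the measured TCP pose, the force and the opening at its end, in the units of the state.
- sensors.get_obs(): the state, without advancing time (a new reading comes with each control period).
- snapshot(name): name is "scene" or "top"; returns (picture, depth): 420x560x3 uint8, blue, green, red; 420x560 float32, m along the optical axis (not along the pixel's ray), 0 where there is no reading.
- camera_info(name): a dict with "mtx" (3x3 intrinsics, pixels), "rvec" (rotation vector, rad) and "tvec" (3), from world to camera coordinates, as OpenCV has them. Camera axes: x right, y down, z forward; pixel columns grow to the right and rows downward; lengths in m; the calibration is good to about 2 mm. A picture is of the moment at which its call begins. camera_info takes no time and is no camera call.
- r.job_done(): hands the job in, once; it reports no verdict.
The state is a dict: "clock": time; "joint_pos": joint angles; "joint_velocities": joint speeds; "joint_efforts": joint torques, N m; "tool_pos": TCP position; "tcp_rot": TCP orientation; "force": force on the tool from outside, world axes, zero at the start; "torque": the same for the moment, N m; "gripper_width": opening from 0.0 (shut) to 1.0 (fully open).
Only numpy, scipy, OpenCV 4.12 (cv2) and the standard library are available. Lean on these libraries where they do the work, as an engineer would, in place of code of your own. Each camera call takes 0.05 s, during which the arm holds its last target.

### The job

Lock the ornament board: take the larger of the two T-handled hex keys out of the wooden stand, push it fully down into the hex socket of the clamp bolt and turn it clockwise, regripping as needed, until the clamp's arm has swung fully home against its stop pin. Then put the key back fully down and upright in the hole it came from. Turn the clamp with the key only: the gripper must not press on the clamp or the board itself, and leave the small key, the jar, the mug and the tin where they stand.

Things in the scene. Friction and masses are not known exactly. Their poses are not given: they have to be found in the camera images.
- key: The larger T-handled hex key, loose, 0.11 to 0.21 kg, upright in one of the stand's holes. Origin on its axis at the tip; z up the shaft, x along the T-bar. From z = 28 to 33 mm it has a 28 mm diameter collar, which rests on the stand's top or on the bolt's face and keeps the key upright when let go; above that an 11 mm round neck carries the T-bar.
- key_bar (a point): Middle of the larger key's black plastic T-bar, 82 mm above its tip. The bar is 90 mm long, 14 mm wide and 14 mm tall: grasp it here from above, across its 14 mm width.
- key_tip (a point): Tip of the larger key, on its axis. Hex shaft 14 mm across flats (16.2 mm across corners), two of its flats square to the T-bar's length; the lowest 3 mm are a round cone tapering to 10 mm diameter.
- small_key: A like key with a 60 mm T-bar and an 8 mm hex shaft, otherwise the same heights, in the stand's other hole. Leave it alone.
- stand: Fixed pale wooden block 70 x 170 x 45 mm (x, y, z), origin at the centre of its underside. Its top has two upright round holes, 22 mm diameter, 36 mm deep, at y = +50 and -50 mm; each holds one key (either way round), collar on the block's top, so a seated key's tip is 17 mm above the table. At the start the T-bars lie about along the block's x (within 0.25 rad).
- stand_hole0 (a point): Mouth of the stand's hole at y = +50 mm, at its top, 45 mm above the table.
- stand_hole1 (a point): Mouth of the stand's hole at y = -50 mm, at its top, 45 mm above the table.
- board: Fixed plywood board 140 x 220 x 18 mm with ornaments and, beside its edge, the clamp. Origin on the clamp bolt's vertical axis at table level; x points from the bolt towards the board, whose near edge is 36 mm off. The stop pin (6 mm diameter, 16 mm tall) stands on the board at x = 64, y = -11.5 mm.
- socket (a point): Centre of the hex socket's mouth in the bolt's face, on the bolt's axis, 47 mm above the table. 15.4 mm across flats, 30 mm deep: a key fully in has its tip 28 mm below this point, with about 0.2 rad of play either way. Two flats are square to the clamp arm's length and turn with it. The face lies 3 mm deep inside a round steel rim, 35 mm inner, 44 mm outer diameter.
- bolt (a joint): Angle of the clamp bolt in rad; grows as it is turned clockwise seen from above. 0 fully open, 4.2 fully home (hard stop). It starts between 0 and 0.5, turns with a friction of 0.2 N m and stays where it is left. The clamp arm points at yaw (4.2 - value) in the board's frame, so along the board's +x when home.
- jar: Amber glass jar, 64 mm diameter, 85 mm tall, origin under its centre. Leave it.
- mug: White mug, 76 mm diameter, 90 mm tall, origin under its centre. Leave it.
- tin: Low aluminium tin, 70 mm diameter, 40 mm tall, origin under its centre. Leave it.
- lug_end (a point): Outer end of the clamp's arm, on its centre line, 25 mm above the table and 75 mm from the bolt's axis; it turns with the bolt. The arm is a dark steel bar on the bolt, 16 mm wide, 10 mm thick, reaching from 21 to 75 mm off the bolt's axis, underside 20 mm and top 30 mm above the table. It clears the board, whose top is 18 mm high.
There are look-alikes about, which are no part of the job. Leave any red look-alike of the key alone.

How it is judged:
On the way, in this order (a step that is already met when the one before it is completed fails the run):
1. the larger key is fully down in the hex socket (horizontal distance between key_tip and socket below 0.004 m and z of key_tip in the frame of board below 0.023 m), for 0.2 s.
2. the clamp arm is home while the key is still in the socket (horizontal distance between key_tip and socket below 0.004 m and z of key_tip in the frame of board below 0.028 m and value of joint bolt above 4.05 rad), for 0.2 s.
At the end, for the whole second after the job is handed in: The clamp arm is home (bolt angle above 4.05 of 4.2 rad); the larger key is back in the hole it came from, tip within 12 mm of where it started, fully down (within 4 mm), upright (within 0.12 rad) and at rest; the small key stands within 15 mm, and jar, mug and tin within 30 mm, of where they were (value of joint bolt above 4.05 rad and distance of key_tip from where it was at the start of the episode below 0.012 m and height (world z) of key_tip below 0.021 m and angle between key's own z axis and vertical below 0.12 rad and linear speed of key below 0.02 m/s and distance of small_key from where it was at the start of the episode below 0.015 m and angle between small_key's own z axis and vertical below 0.2 rad and distance of each of jar, mug, tin from where it was at the start of the episode below 0.03 m); the robot touches nothing.
It fails at once if the fingers or the robot's arm press on the clamp or the board (over 3 N) (contact force between any of the fingers, the arm and board above 3 N).
It fails at once if the small key is pulled out, knocked over or pushed away (distance of small_key from where it was at the start of the episode above 0.02 m or angle between small_key's own z axis and vertical above 0.3 rad).
It fails at once if the jar, mug or tin is pushed away (distance of any of jar, mug, tin from where it was at the start of the episode above 0.04 m).
It also fails if it takes over 72 s, if anything falls off the work surface, if the arm or the gripper's body presses on something with over 40 N, if the wrist force passes 120 N, or if a joint passes its speed limit or range.

## Working session

There is one attempt and no reset: what is moved stays moved. The work goes in short steps, Python scripts to look and compute and a tool call to move; the robot and the scene stay as the last step left them, time stands still between calls to the robot, and variables do not carry over. Pictures are saved under pics/ and viewed, and the job is handed in when it is done.

Besides the shell and the picture viewer there is one more tool, called after "Emit:" as name([rows], argument=value, ...), one row to a line, values as JSON. servo_tool: Moves the arm, as the interface text tells. Its arguments: {"type":"object","properties":{"steps":{"type":"array","items":{"type":"object","properties":{"x":{"type":"number"},"y":{"type":"number"},"z":{"type":"number"},"ax":{"type":"number"},"ay":{"type":"number"},"az":{"type":"number"},"grip":{"type":"number"}}}},"newtons":{"type":"number"}},"required":["steps"]}

```bash
ls; mkdir -p pics; cat > h.py <<'E'
import numpy as np, cv2
from workcell import sensors, snapshot, camera_info, r
def cam(n):
    c=camera_info(n); K=np.array(c["mtx"],float).reshape(3,3); R,_=cv2.Rodrigues(np.array(c["rvec"],float)); t=np.array(c["tvec"],float).ravel(); return K,R,t
def ray(n,u,v):
    K,R,t=cam(n); d=R.T@np.linalg.inv(K)@np.array([u,v,1.]); return -R.T@t,d
def onz(n,u,v,z):
    o,d=ray(n,u,v); return o+d*(z-o[2])/d[2]
def proj(n,P):
    K,R,t=cam(n); p=K@(R@np.asarray(P,float)+t); return p[:2]/p[2]
def cloud(n,depth):
    K,R,t=cam(n); v,u=np.mgrid[:depth.shape[0],:depth.shape[1]]
    p=np.linalg.inv(K)@np.stack([u.ravel(),v.ravel(),np.ones(u.size)])*depth.ravel()
    return ((R.T@(p-t[:,None])).T).reshape(*depth.shape,3)
E
python3 - <<'E'
from h import *
for n in ("scene","top"):
    p,d=snapshot(n); cv2.imwrite(f"pics/{n}0.png",p); np.save(f"{n}0.npy",d)
    K,R,t=cam(n); print(n,K,-R.T@t,R)
o=sensors.get_obs(); print(o, r.grasp_offset)
E
```

```text
pics
scene [[395.80171051   0.         276.86529043]
 [  0.         395.80171051 213.3809511 ]
 [  0.           0.           1.        ]] [0.88268253 0.42203868 0.91018125] [[-0.76189883  0.6475783  -0.0123497 ]
 [ 0.53794549  0.62206259 -0.56890489]
 [-0.36072818 -0.44009144 -0.82231059]]
top [[513.06823664   0.         292.91734401]
 [  0.         513.06823664 196.78081697]
 [  0.           0.           1.        ]] [ 0.33112326 -0.03753713  1.53711899] [[ 0.02227917 -0.99959882 -0.01748849]
 [-0.99255816 -0.02002079 -0.12011439]
 [ 0.11971607  0.0200344  -0.99260601]]
{'clock': 0.1, 'joint_pos': array([ 1.11901060e+00,  3.20237854e-01,  1.56556244e+00,  1.20377201e-05,
        1.25737999e+00, -2.00281146e-02]), 'joint_velocities': array([-0.00154883, -0.00078468, -0.00282669, -0.00010745,  0.00077983,
       -0.00011405]), 'joint_efforts': array([ 6.65445023e-04, -4.16403294e+01, -2.34708130e+01, -1.55068756e-04,
        4.90164704e-03,  4.65681637e-05]), 'tool_pos': array([0.24044539, 0.52184857, 0.23055855]), 'tcp_rot': array([[-9.08230075e-01,  4.18470592e-01, -7.03418312e-04],
       [ 4.18471181e-01,  9.08228961e-01, -1.42334176e-03],
       [ 4.32382144e-05, -1.58708208e-03, -9.99998740e-01]]), 'force': array([-0.51074343,  0.0303151 , -0.12496666]), 'torque': array([0.03529966, 0.02683207, 0.02757849]), 'gripper_width': 1.0046300439982034} 0.0187
```

View pics/scene0.png

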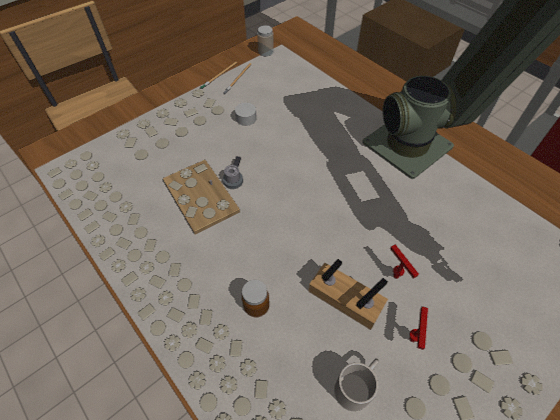

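View pics/top0.png

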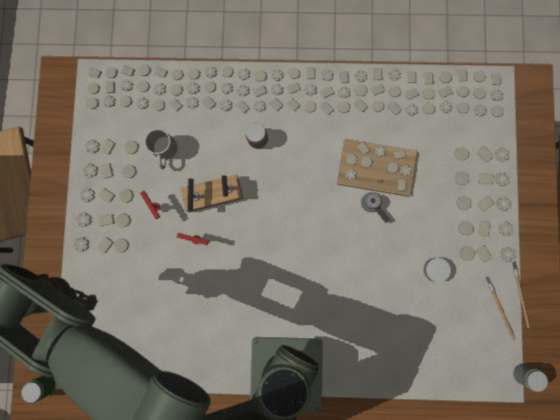

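The scene view shows the stand at about (348,293), with the larger key's black bar at (371,293) and the small one at (332,270). The clamp bolt is at (232,175). In the top view the larger bar is at (191,195) and the bolt at (373,202). I'll zoom in on both next.

```bash
python3 - <<'E'
import cv2,numpy as np
t=cv2.imread("pics/top0.png"); s=cv2.imread("pics/scene0.png")
def c(i,x,y,w,h,k): return cv2.resize(i[y:y+h,x:x+w],None,fx=k,fy=k,interpolation=cv2.INTER_CUBIC)
a=np.hstack([c(t,172,160,90,66,4),c(t,330,160,90,66,4)])
b=np.hstack([c(s,305,250,90,80,4),c(s,195,140,90,80,4)])
cv2.imwrite("pics/zoom0.png",np.clip(np.vstack([a,b]).astype(float)*1.5,0,255).astype(np.uint8))
E
```

```text
(no output)
```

View pics/zoom0.png

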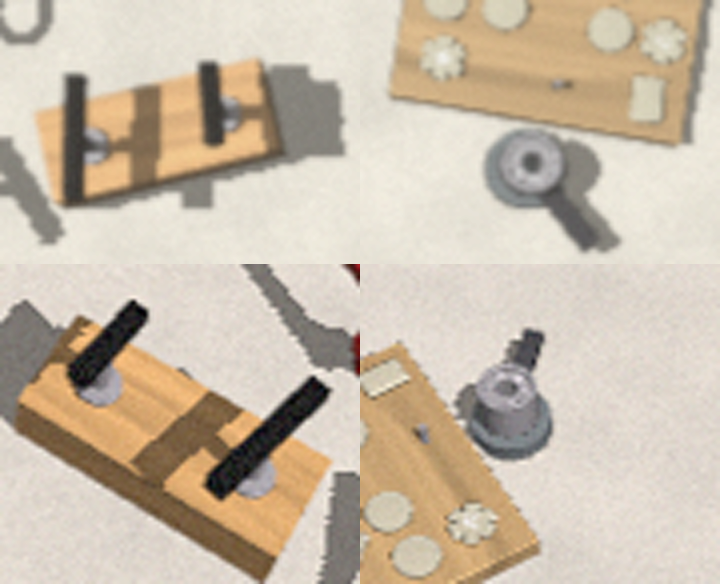

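```bash
cat > meas.py <<'E'
from h import *
def bar(n,img,box,zs,thr=45):
    x,y,w,h=box; g=img[y:y+h,x:x+w].max(axis=2); m=(g<thr).astype(np.uint8)
    k,l,st,ce=cv2.connectedComponentsWithStats(m); 
    out=[]
    for i in range(1,k):
        if st[i,4]<25: continue
        vv,uu=np.nonzero(l==i); P=np.array([onz(n,a+x,b+y,zs)[:2] for a,b in zip(uu,vv)])
        c,(w_,h_),ang=cv2.minAreaRect((P*1000).astype(np.float32)); 
        q=P-P.mean(0); e,V=np.linalg.eigh(q.T@q); ax=V[:,1]; 
        out.append((st[i,4],P.mean(0).round(4),np.round(c,1),(round(w_,1),round(h_,1)),round(float(np.arctan2(ax[1],ax[0])),3)))
    return out
E
python3 - <<'E'
from meas import *
t=cv2.imread("pics/top0.png"); s=cv2.imread("pics/scene0.png")
for thr in (30,40,50):
  print(thr)
  for o in bar("top",t,(172,160,90,66),.106,thr): print("top",o)
  for o in bar("scene",s,(305,250,90,80),.106,thr): print("sc",o)
for n in ("top","scene"):
    C=cloud(n,np.load(n+"0.npy"))
    # board top, stand top, bar top, rim heights
    P=C.reshape(-1,3)
    for nm,(c,rad) in dict(stand=(onz("top",212,193,.05)[:2],.13),bolt=(onz("top",372,201,.05)[:2],.09)).items():
        Q=P[(np.hypot(P[:,0]-c[0],P[:,1]-c[1])<rad)]
        print(n,nm,c.round(3),np.histogram(Q[:,2],bins=np.arange(-.005,.125,.005)))
E
```

```text
30
sc (np.int32(127), array([0.5371, 0.1891]), array([535.8, 189.2]), (61.0, 13.2), -2.992)
sc (np.int32(211), array([0.511 , 0.2847]), array([509.9, 284.2]), (89.4, 11.8), -3.11)
40
sc (np.int32(152), array([0.5374, 0.1893]), array([536.5, 189.5]), (62.0, 14.4), -2.992)
sc (np.int32(233), array([0.5109, 0.2847]), array([509.7, 284.2]), (89.9, 13.7), -3.114)
50
top (np.int32(58), array([0.5311, 0.1847]), array([530.9, 183.7]), (51.8, 10.4), -3.011)
top (np.int32(110), array([0.5045, 0.2804]), array([504.6, 277.6]), (82.6, 14.1), -3.116)
sc (np.int32(161), array([0.5376, 0.1892]), array([536.5, 190.2]), (62.0, 15.9), -3.003)
sc (np.int32(251), array([0.5116, 0.2845]), array([510.3, 284.3]), (91.4, 14.6), -3.112)
top stand [0.517 0.23 ] (array([1858, 1689,  295,   25,   15,   18,   19,   18,  100,  533,  419,
         69,    5,    3,    2,    1,    2,    2,    0,    3,   22,  149,
        101,   18,    0]), array([-0.005,  0.   ,  0.005,  0.01 ,  0.015,  0.02 ,  0.025,  0.03 ,
        0.035,  0.04 ,  0.045,  0.05 ,  0.055,  0.06 ,  0.065,  0.07 ,
        0.075,  0.08 ,  0.085,  0.09 , 
[... 606 characters left out ...]
  0,    0,   11,   34,  194,
        228,    0,    0]), array([-0.005,  0.   ,  0.005,  0.01 ,  0.015,  0.02 ,  0.025,  0.03 ,
        0.035,  0.04 ,  0.045,  0.05 ,  0.055,  0.06 ,  0.065,  0.07 ,
        0.075,  0.08 ,  0.085,  0.09 ,  0.095,  0.1  ,  0.105,  0.11 ,
        0.115,  0.12 ]))
scene bolt [ 0.503 -0.238] (array([679, 548,  26, 113, 483,  47,  55,  38,  19,  50,  90,  16,   0,
         0,   0,   0,   0,   0,   0,   0,   0,   0,   0,   0,   0]), array([-0.005,  0.   ,  0.005,  0.01 ,  0.015,  0.02 ,  0.025,  0.03 ,
        0.035,  0.04 ,  0.045,  0.05 ,  0.055,  0.06 ,  0.065,  0.07 ,
        0.075,  0.08 ,  0.085,  0.09 ,  0.095,  0.1  ,  0.105,  0.11 ,
        0.115,  0.12 ]))
```

```bash
python3 - <<'E'
from meas import *
t=cv2.imread("pics/top0.png"); s=cv2.imread("pics/scene0.png")
def tri(a,b):
    o1,d1=ray("top",*a);o2,d2=ray("scene",*b); A=np.stack([d1,-d2],1); k=np.linalg.lstsq(A,o2-o1,rcond=None)[0]
    p,q=o1+k[0]*d1,o2+k[1]*d2; return (p+q)/2,np.linalg.norm(p-q)
def sil(img,box,thr):
    x,y,w,h=box;m=(img[y:y+h,x:x+w].max(axis=2)<thr).astype(np.uint8)
    k,l,st,ce=cv2.connectedComponentsWithStats(m);R=[]
    for i in range(1,k):
        if st[i,4]<35: continue
        vv,uu=np.nonzero(l==i);c=cv2.minAreaRect(np.stack([uu+x,vv+y],1).astype(np.float32)); R.append((st[i,4],np.array(c[0]),c[1],c[2],ce[i]+[x,y]))
    return sorted(R,key=lambda r:r[0])
for th in (50,55,60,65):
    a=sil(t,(172,160,90,66),th); print(th,a)
b=sil(s,(305,250,90,80),45); print(b)
a=sil(t,(172,160,90,66),55)
for i in (-1,-2): print(tri(a[i][1],b[i][1]),tri(a[i][4],b[i][4]))
c=lambda i,x,y,w,h,k: cv2.resize(i[y:y+h,x:x+w],None,fx=k,fy=k,interpolation=cv2.INTER_NEAREST)
z=np.hstack([c(t,355,185,40,40,10),c(s,212,150,40,40,10)])
cv2.imwrite("pics/bolt0.png",np.clip(z*1.4,0,255).astype(np.uint8))
E
```

```text
50 [(np.int32(58), array([225.03961182, 185.89604187]), (18.109676361083984, 3.681637763977051), 84.2894058227539, array([224.68965517, 185.79310345])), (np.int32(110), array([191.5, 194.5]), (5.0, 29.0), 0.0, array([190.51818182, 194.47272727]))]
55 [(np.int32(70), array([225.5, 185.5]), (5.0, 19.0), 0.0, array([224.7       , 186.01428571])), (np.int32(120), array([191.5, 195. ]), (5.0, 30.0), 0.0, array([190.49166667, 194.325     ]))]
60 [(np.int32(80), array([225.22644043, 185.44412231]), (19.17412757873535, 5.138666152954102), 85.60128784179688, array([224.775 , 185.9875])), (np.int32(128), array([191.74743652, 194.56721497]), (6.61049747467041, 31.05396270751953), 2.2025980949401855, array([190.5234375, 194.578125 ]))]
65 [(np.int32(87), array([225.19308472, 185.43069458]), (19.2042179107666, 5.273697376251221), 84.2894058227539, array([224.7816092 , 185.66666667])), (np.int32(150), array([191.5, 194.5]), (7.0, 31.0), 0.0, array([190.44      , 195.42666667]))]
[(np.int32(156), array([331.75003052, 270.25003052]), (7.071067810058594, 24.748737335205078), 45.0, array([331.27564103, 270.05128205])), (np.int32(240), array([371.25003052, 292.75003052]), (7.0710673332214355, 37.47665786743164), 45.0, array([371.08333333, 293.1375    ]))]
(array([0.50439584, 0.28127878, 0.09159908]), np.float64(0.0012950152099396998)) (array([0.50632911, 0.28285285, 0.09477987]), np.float64(0.000334159786343361))
(array([0.53280475, 0.18558872, 0.09346803]), np.float64(0.0030445782770075133)) (array([0.53234913, 0.18620108, 0.09411649]), np.float64(0.0007670012826590597))
```

View pics/bolt0.png

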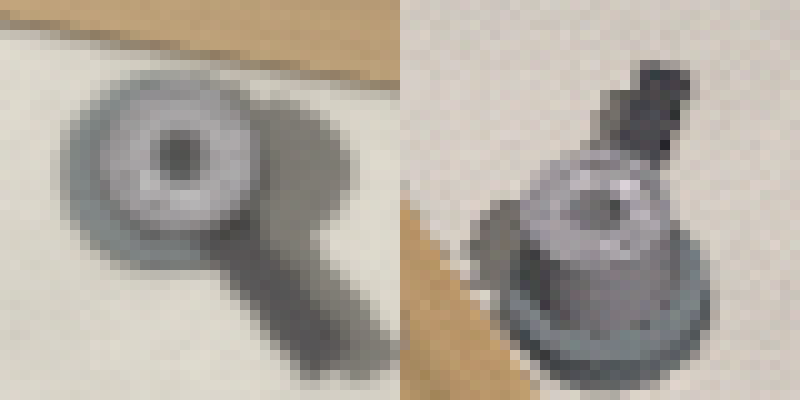

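```bash
python3 - <<'E'
from meas import *
for n,ps in dict(top=[(372.5,199.7),(372.6,200.1)],scene=[(231.,170.4),(231.5,170.5)]).items():
    for p,z in zip(ps,(.05,.047)): print(n,onz(n,*p,z))
def tri(a,b):
    o1,d1=ray("top",*a);o2,d2=ray("scene",*b); A=np.stack([d1,-d2],1); k=np.linalg.lstsq(A,o2-o1,rcond=None)[0]
    p,q=o1+k[0]*d1,o2+k[1]*d2; return (p+q)/2,np.linalg.norm(p-q)
print(tri((372.5,199.7),(231,170.4)))
# arm end
t=cv2.imread("pics/top0.png"); s=cv2.imread("pics/scene0.png")
print(onz("top",355+31.5,185+36.5,.03),onz("scene",212+26.5-.5,150+6.5,.03))
# board edge: wood mask
for n,im in (("top",t),("scene",s)):
    hsv=cv2.cvtColor(im,cv2.COLOR_BGR2HSV); m=((hsv[...,1]>90)&(hsv[...,0]>8)&(hsv[...,0]<25)).astype(np.uint8)
    x,y,w,h=(330,130,100,75) if n=="top" else (155,150,95,90)
    mm=np.zeros_like(m); mm[y:y+h,x:x+w]=m[y:y+h,x:x+w]; mm=cv2.morphologyEx(mm,cv2.MORPH_OPEN,np.ones((2,2)))
    k,l,st,ce=cv2.connectedComponentsWithStats(mm); i=1+np.argmax(st[1:,4]); vv,uu=np.nonzero(l==i)
    P=np.array([onz(n,a,b,.018)[:2] for a,b in zip(uu,vv)])*1000
    c=cv2.minAreaRect(P.astype(np.float32)); print(n,c,cv2.boxPoints(c).round(0).tolist())
    # small/stand
    x,y,w,h=(172,160,90,66) if n=="top" else (300,250,95,90)
    mm=np.zeros_like(m); mm[y:y+h,x:x+w]=m[y:y+h,x:x+w]
    vv,uu=np.nonzero(mm);P=np.array([onz(n,a,b,.045)[:2] for a,b in zip(uu,vv)])*1000
    print("stand",cv2.minAreaRect(P.astype(np.float32)))
# tin, jar, mug depth positions
for n in ("top","scene"):
    C=cloud(n,np.load(n+"0.npy")); 
    for nm,uv in dict(jar=(257,134),mug=(158,143),tin=(438,269)).items():
        print(n,nm,onz("top",*uv,dict(jar=.085,mug=.09,tin=.04)[nm])) if n=="top" else 0
E
```

```text
top [ 0.50659771 -0.23929596  0.05      ]
top [ 0.50578346 -0.23999808  0.047     ]
scene [ 0.50776996 -0.23823384  0.05      ]
scene [ 0.50560166 -0.23928888  0.047     ]
(array([ 0.50688833, -0.23961203,  0.04811333]), np.float64(0.00017870128823197087))
[ 0.44542182 -0.28319312  0.03      ] [ 0.45026721 -0.28401653  0.03      ]
top ((600.01171875, -264.9466552734375), (136.98211669921875, 88.3663558959961), 60.82505416870117) [[528.0, -303.0], [605.0, -346.0], [672.0, -227.0], [595.0, -184.0]]
stand ((517.8237915039062, 233.22811889648438), (69.76688385009766, 166.7021942138672), 15.039010047912598)Traceback (most recent call last):
  File "<stdin>", line 17, in <module>
  File "h.py", line 8, in onz
    o,d=ray(n,u,v); return o+d*(z-o[2])/d[2]
        ~~~^^^^^^^
  File "h.py", line 6, in ray
    K,R,t=cam(n); d=R.T@np.linalg.inv(K)@np.array([u,v,1.]); return -R.T@t,d
          ~~~^^^
  File "h.py", line 4, in cam
    c=camera_info(n); K=np.array(c["mtx"],float).reshape(3,3); R,_=cv2.Rodrigues(np.array(c["rvec"],float)); t=np.array(c["tvec"],float).ravel(); return K,R,t
ValueError: time passes only in moves, steps and waits
```

```bash
cat > camcache.py <<'E'
E
python3 - <<'E'
import re
s=open('h.py').read()
s=s.replace("def cam(n):\n","_c={}\ndef cam(n):\n    if n in _c: return _c[n]\n    _c[n]=_cam(n); return _c[n]\ndef _cam(n):\n")
s+='''
def tri(a,b):
    o1,d1=ray("top",*a);o2,d2=ray("scene",*b); A=np.stack([d1,-d2],1); k=np.linalg.lstsq(A,o2-o1,rcond=None)[0]
    p,q=o1+k[0]*d1,o2+k[1]*d2; return (p+q)/2,np.linalg.norm(p-q)
def delta(P,a=None):
    o=sensors.get_obs(); R=o["tcp_rot"]; p=o["tool_pos"]
    print("clock",round(o["clock"],2),"tcp",p.round(4),"yaw",round(float(np.arctan2(R[1,0],R[0,0])),4),"tilt",R[:2,2].round(4),"q6",o["joint_pos"][5].round(3),"w",round(float(o["gripper_width"])*8.54,2),"F",o["force"].round(1),"T",o["torque"].round(2))
    print("shift cm",(R.T@(np.array(P)-p)*100).round(2))
    if a is not None:
        d=a-np.arctan2(R[1,0],R[0,0]); d=(d+np.pi)%(2*np.pi)-np.pi; print("az",round(-float(d),3))
'''
open('h.py','w').write(s)
E
python3 - <<'E'
from meas import *
delta([.506,.282,.2],3.171)
s=cv2.imread("pics/scene0.png"); hsv=cv2.cvtColor(s,cv2.COLOR_BGR2HSV)
m=((hsv[...,1]>150)&((hsv[...,0]<8)|(hsv[...,0]>172))).astype(np.uint8); C=cloud("scene",np.load("scene0.npy"))
k,l,st,ce=cv2.connectedComponentsWithStats(m)
for i in range(1,k):
    if st[i,4]>40: P=C[l==i]; print(ce[i],st[i,4],np.percentile(P,[5,50,95],axis=0).round(3).tolist())
E
```

```text
clock 0.1 tcp [0.2404 0.5218 0.2306] yaw 2.7098 tilt [-0.0007 -0.0014] q6 -0.02 w 8.58 F [-0.5  0.  -0.1] T [0.04 0.03 0.03]
shift cm [-34.16 -10.67   3.07]
az -0.461
[549.91117093 147.93943472] 743 [[-0.694, 0.228, -0.348], [-0.688, 0.262, -0.285], [-0.682, 0.325, -0.18]]
[402.33038348 263.84955752] 339 [[0.374, 0.24, 0.03], [0.386, 0.278, 0.087], [0.396, 0.313, 0.091]]
[420.27419355 329.40591398] 372 [[0.446, 0.381, 0.032], [0.482, 0.402, 0.088], [0.512, 0.424, 0.091]]
```

Emit:
servo_tool([
  {"x": -4.88,"y": -1.52,"z": 0.2,"grip": 5},
  {"x": -4.88,"y": -1.52,"z": 0.2},
  {"x": -4.88,"y": -1.52,"z": 0.2},
  {"x": -4.88,"y": -1.52,"z": 0.2},
  {"x": -4.88,"y": -1.52,"z": 0.2},
  {"x": -4.88,"y": -1.52,"z": 0.2},
  {"x": -4.88,"y": -1.52,"z": 0.2},
  {"az": -0.154},
  {"az": -0.154},
  {"az": -0.154},
  {},
  {},
])

```text
schema error: expected keys x, y, z, ax, ay, az, grip
```

```bash
python3 - <<'E'
from meas import *
delta([.506,.282,.11],3.171)
for n in ("scene","top"):
    p,d=snapshot(n); cv2.imwrite(f"pics/{n}1.png",p)
E
```

```text
clock 0.1 tcp [0.2404 0.5218 0.2306] yaw 2.7098 tilt [-0.0007 -0.0014] q6 -0.02 w 8.58 F [-0.5  0.  -0.1] T [0.04 0.03 0.03]
shift cm [-34.16 -10.65  12.07]
az -0.461
```

View pics/scene1.png

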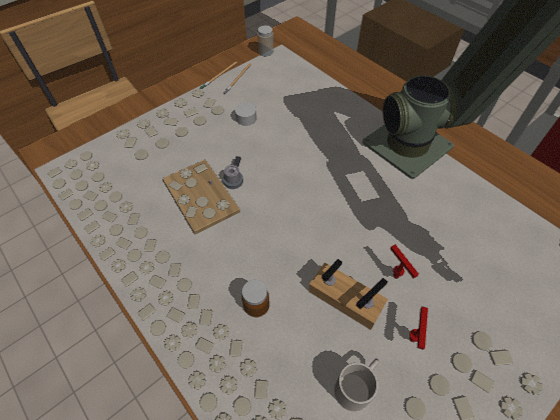

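The call was refused because each row needs all seven keys, and the picture shows nothing moved. I'll resend it with full rows.

Emit:
servo_tool([
  {"x": -4.88,"y": -1.52,"z": 0.2,"ax": 0,"ay": 0,"az": 0,"grip": 5},
  {"x": -4.88,"y": -1.52,"z": 0.2,"ax": 0,"ay": 0,"az": 0,"grip": 5},
  {"x": -4.88,"y": -1.52,"z": 0.2,"ax": 0,"ay": 0,"az": 0,"grip": 5},
  {"x": -4.88,"y": -1.52,"z": 0.2,"ax": 0,"ay": 0,"az": 0,"grip": 5},
  {"x": -4.88,"y": -1.52,"z": 0.2,"ax": 0,"ay": 0,"az": 0,"grip": 5},
  {"x": -4.88,"y": -1.52,"z": 0.2,"ax": 0,"ay": 0,"az": 0,"grip": 5},
  {"x": -4.88,"y": -1.52,"z": 0.2,"ax": 0,"ay": 0,"az": 0,"grip": 5},
  {"x": 0,"y": 0,"z": 0,"ax": 0,"ay": 0,"az": -0.154,"grip": 5},
  {"x": 0,"y": 0,"z": 0,"ax": 0,"ay": 0,"az": -0.154,"grip": 5},
  {"x": 0,"y": 0,"z": 0,"ax": 0,"ay": 0,"az": -0.154,"grip": 5},
  {"x": 0,"y": 0,"z": 0,"ax": 0,"ay": 0,"az": 0,"grip": 5},
])

```text
clock: 1.58
tool_pos: [0.5063, 0.2825, 0.2171]
tcp_rot: [[-1.0, -0.028, -0.0], [-0.028, 1.0, -0.0], [0.0, -0.0, -1.0]]
force: [-0.1, 0.6, 0.2]
gripper_width: 0.585
```

```bash
python3 - <<'E'
from meas import *
delta([.506,.282,.11],3.171)
for n in ("scene","top"):
    p,d=snapshot(n); cv2.imwrite(f"pics/{n}2.png",p)
E
```

```text
clock 1.57 tcp [0.5063 0.2825 0.2171] yaw -3.1133 tilt [-0.0005 -0.0002] q6 -1.11 w 4.99 F [-0.1  0.6  0.2] T [0.01 0.03 0.03]
shift cm [ 0.02 -0.05 10.71]
az -0.001
```

View pics/scene2.png

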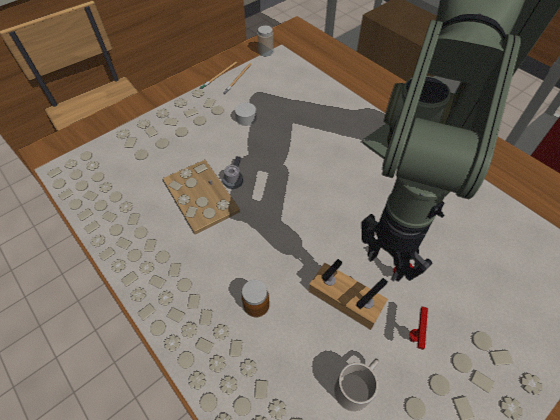

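The gripper hangs above the key (bar at (371,293)). Next I descend and grip.

Emit:
servo_tool([
  {"x": 0,"y": 0,"z": 3.5,"ax": 0,"ay": 0,"az": 0,"grip": 5},
  {"x": 0,"y": 0,"z": 3.5,"ax": 0,"ay": 0,"az": 0,"grip": 5},
  {"x": 0,"y": 0,"z": 3.5,"ax": 0,"ay": 0,"az": 0,"grip": 5},
  {"x": 0,"y": 0,"z": 2,"ax": 0,"ay": 0,"az": 0,"grip": 5},
  {"x": 0,"y": 0,"z": 1.2,"ax": 0,"ay": 0,"az": 0,"grip": 5},
  {"x": 0,"y": 0,"z": 0,"ax": 0,"ay": 0,"az": 0,"grip": 5},
  {"x": 0,"y": 0,"z": 0,"ax": 0,"ay": 0,"az": 0,"grip": 2.2},
  {"x": 0,"y": 0,"z": 0,"ax": 0,"ay": 0,"az": 0,"grip": 0.5},
  {"x": 0,"y": 0,"z": 0,"ax": 0,"ay": 0,"az": 0,"grip": 0.5},
  {"x": 0,"y": 0,"z": 0,"ax": 0,"ay": 0,"az": 0,"grip": 0.5},
  {"x": 0,"y": 0,"z": 0,"ax": 0,"ay": 0,"az": 0,"grip": 0.5},
], newtons=60)

```text
clock: 3.05
tool_pos: [0.507, 0.2828, 0.0814]
tcp_rot: [[-1.0, -0.03, 0.002], [-0.03, 1.0, 0.001], [-0.002, 0.001, -1.0]]
force: [-0.1, -1.7, 5.8]
gripper_width: 0.151
```

```bash
python3 - <<'E'
from meas import *
delta([.506,.282,.25],3.171)
for n in ("scene","top"):
    p,d=snapshot(n); cv2.imwrite(f"pics/{n}3.png",p)
a=cv2.resize(cv2.imread("pics/scene3.png")[220:360,290:450],None,fx=4,fy=4); cv2.imwrite("pics/z3.png",a)
E
```

```text
clock 3.05 tcp [0.507  0.2828 0.0814] yaw -3.1114 tilt [0.0018 0.0007] q6 -1.112 w 1.29 F [-0.1 -1.7  5.8] T [-0.24 -0.01  0.04]
shift cm [  0.07  -0.06 -16.86]
az 0.001
```

View pics/z3.png

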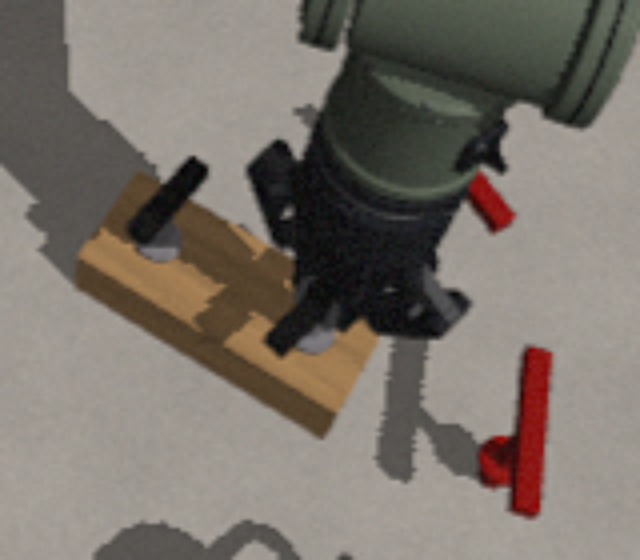

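Width is about 13 mm, so the bar is held (the grip is visible at about (360,300) in the full picture). Now I lift straight up.

Emit:
servo_tool([
  {"x": 0,"y": 0,"z": -1,"ax": 0,"ay": 0,"az": 0,"grip": 0.5},
  {"x": 0,"y": 0,"z": -2,"ax": 0,"ay": 0,"az": 0,"grip": 0.5},
  {"x": 0,"y": 0,"z": -3.5,"ax": 0,"ay": 0,"az": 0,"grip": 0.5},
  {"x": 0,"y": 0,"z": -3.5,"ax": 0,"ay": 0,"az": 0,"grip": 0.5},
  {"x": 0,"y": 0,"z": -3.5,"ax": 0,"ay": 0,"az": 0,"grip": 0.5},
  {"x": 0,"y": 0,"z": -3.5,"ax": 0,"ay": 0,"az": 0,"grip": 0.5},
  {"x": 0,"y": 0,"z": 0,"ax": 0,"ay": 0,"az": 0,"grip": 0.5},
])

```text
clock: 4.03
tool_pos: [0.5074, 0.2834, 0.2532]
tcp_rot: [[-1.0, -0.03, 0.005], [-0.03, 1.0, 0.003], [-0.005, 0.003, -1.0]]
force: [-0.6, 0.1, -1.6]
gripper_width: 0.146
```

```bash
python3 - <<'E'
from meas import *
delta([.5065,-.2393,.25],2.736)
for n in ("scene","top"):
    p,d=snapshot(n); cv2.imwrite(f"pics/{n}4.png",p)
a=cv2.resize(cv2.imread("pics/scene4.png")[180:330,290:450],None,fx=3,fy=3);b=cv2.resize(cv2.imread("pics/top4.png")[140:240,150:260],None,fx=3,fy=3)
c=np.zeros((450,810,3),np.uint8); c[:,:480]=a; c[:300,480:]=b; cv2.imwrite("pics/z4.png",cv2.resize(c,(800,444)))
E
```

```text
clock 4.03 tcp [0.5074 0.2834 0.2532] yaw -3.1113 tilt [0.0053 0.0032] q6 -1.112 w 1.25 F [-0.6  0.1 -1.6] T [ 0.    0.03 -0.03]
shift cm [  1.68 -52.24   0.15]
az 0.436
```

View pics/z4.png

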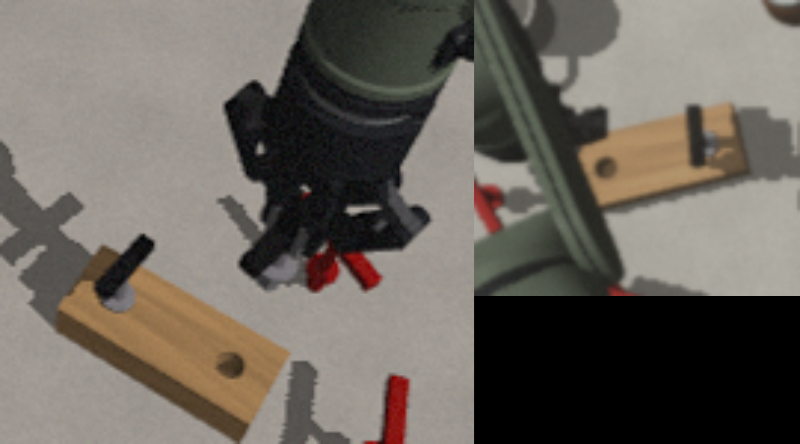

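The key is out of the stand; the empty hole shows at zoom (231,364) in the scene view and (606,167) in the top view. Now I carry it to above the socket.

Emit:
servo_tool([
  {"x": 0.18,"y": -5.8,"z": 0,"ax": 0,"ay": 0,"az": 0,"grip": 0.5},
  {"x": 0.18,"y": -5.8,"z": 0,"ax": 0,"ay": 0,"az": 0,"grip": 0.5},
  {"x": 0.18,"y": -5.8,"z": 0,"ax": 0,"ay": 0,"az": 0,"grip": 0.5},
  {"x": 0.18,"y": -5.8,"z": 0,"ax": 0,"ay": 0,"az": 0,"grip": 0.5},
  {"x": 0.18,"y": -5.8,"z": 0,"ax": 0,"ay": 0,"az": 0,"grip": 0.5},
  {"x": 0.18,"y": -5.8,"z": 0,"ax": 0,"ay": 0,"az": 0,"grip": 0.5},
  {"x": 0.18,"y": -5.8,"z": 0,"ax": 0,"ay": 0,"az": 0,"grip": 0.5},
  {"x": 0.18,"y": -5.8,"z": 0,"ax": 0,"ay": 0,"az": 0,"grip": 0.5},
  {"x": 0.18,"y": -5.8,"z": 0,"ax": 0,"ay": 0,"az": 0,"grip": 0.5},
  {"x": 0,"y": 0,"z": 0,"ax": 0,"ay": 0,"az": 0.145,"grip": 0.5},
  {"x": 0,"y": 0,"z": 0,"ax": 0,"ay": 0,"az": 0.145,"grip": 0.5},
  {"x": 0,"y": 0,"z": 0,"ax": 0,"ay": 0,"az": 0.145,"grip": 0.5},
])

```text
clock: 5.62
tool_pos: [0.5048, -0.2394, 0.2477]
tcp_rot: [[-0.917, 0.399, -0.004], [0.399, 0.917, 0.002], [0.005, 0.001, -1.0]]
force: [-1.0, -0.1, -1.4]
gripper_width: 0.151
```

Emit:
servo_tool([
  {"x": 0,"y": 0,"z": 4,"ax": 0,"ay": 0,"az": 0,"grip": 0.5},
  {"x": 0,"y": 0,"z": 3,"ax": 0,"ay": 0,"az": 0,"grip": 0.5},
  {"x": 0,"y": 0,"z": 0,"ax": 0,"ay": 0,"az": 0,"grip": 0.5},
])

```text
clock: 6.0
tool_pos: [0.5033, -0.2383, 0.1762]
tcp_rot: [[-0.919, 0.394, -0.009], [0.394, 0.919, 0.005], [0.01, 0.001, -1.0]]
force: [-0.3, 0.3, -1.8]
gripper_width: 0.149
```

```bash
python3 - <<'E'
from meas import *
delta([.5065,-.2393,.14],2.736)
for n in ("scene","top"):
    p,d=snapshot(n); cv2.imwrite(f"pics/{n}5.png",p); np.save(f"{n}5.npy",d)
a=cv2.resize(cv2.imread("pics/scene5.png")[100:220,160:320],None,fx=3,fy=3);b=cv2.resize(cv2.imread("pics/top5.png")[150:270,310:420],None,fx=3,fy=3)
c=np.hstack([a,b]); cv2.imwrite("pics/z5.png",cv2.resize(c,(800,355)))
E
```

```text
clock 6.0 tcp [ 0.5033 -0.2383  0.1762] yaw 2.7367 tilt [-0.0087  0.0045] q6 -1.629 w 1.27 F [-0.3  0.3 -1.8] T [ 0.03 -0.    0.07]
shift cm [-0.37  0.03  3.61]
az 0.001
```

View pics/z5.png

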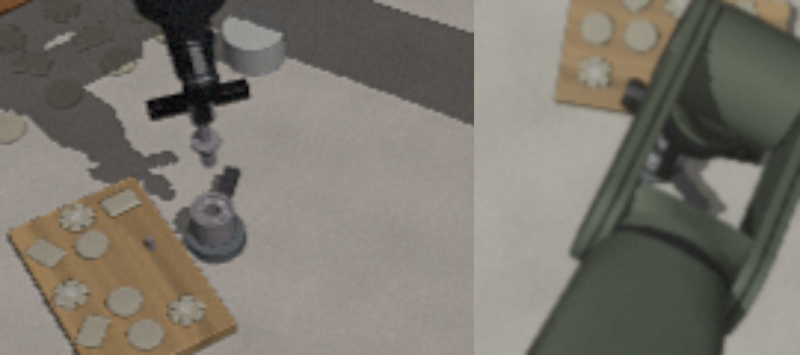

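```bash
python3 - <<'E'
from meas import *
p=cv2.imread("pics/scene5.png")
a=cv2.resize(p[122:194,208:258],None,fx=8,fy=8,interpolation=cv2.INTER_NEAREST); 
# predicted positions if dx=0
T=np.array([.5033,-.2383,.1762]); z=np.array([-.0087,.0045,-1.])
for nm,h in (("bar",-.0187),("collar",-.0187+.082-.0305),("tip",-.0187+.082)):
    q=proj("scene",T+z*h); print(nm,q.round(2), ((q-[208,122]+.5)*8).round(0))
b=np.clip(a.astype(float)*1.6,0,255).astype(np.uint8); 
cv2.imwrite("pics/z5b.png",b)
E
```

```text
bar [226.24 132.36] [150.  87.]
collar [228.69 146.53] [169. 200.]
tip [230.05 154.4 ] [180. 263.]
```

View pics/z5b.png

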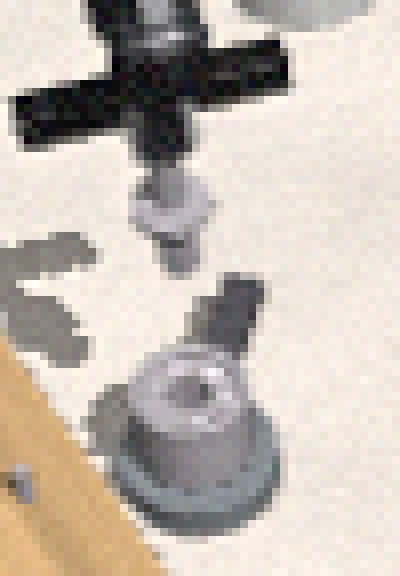

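Emit:
servo_tool([
  {"x": 0,"y": 0,"z": 0,"ax": 0,"ay": -0.01,"az": 0,"grip": 0.5},
  {"x": -0.28,"y": 0.03,"z": 2,"ax": 0,"ay": 0,"az": 0,"grip": 0.5},
  {"x": 0,"y": 0,"z": 2.5,"ax": 0,"ay": 0,"az": 0,"grip": 0.5},
  {"x": 0,"y": 0,"z": 0,"ax": 0,"ay": 0,"az": 0,"grip": 0.5},
])

```text
clock: 6.6
tool_pos: [0.5082, -0.2402, 0.1348]
tcp_rot: [[-0.919, 0.394, 0.007], [0.394, 0.919, -0.003], [-0.008, 0.0, -1.0]]
force: [0.1, -0.5, -1.4]
gripper_width: 0.144
```

```bash
python3 - <<'E'
from meas import *
delta([.506,-.2391,.115],2.736)
p,d=snapshot("scene"); cv2.imwrite("pics/scene6.png",p)
o=sensors.get_obs();T=o["tool_pos"];z=o["tcp_rot"][:,2]
for nm,h in (("collar",-.0187+.082-.0305),("tip",-.0187+.082)):
    q=proj("scene",T+z*h); print(nm,q.round(2), ((q-[208,132]+.5)*8).round(0))
a=cv2.resize(p[132:194,208:258],None,fx=8,fy=8,interpolation=cv2.INTER_NEAREST)
cv2.imwrite("pics/z6.png",np.clip(a.astype(float)*1.6,0,255).astype(np.uint8))
E
```

```text
clock 6.6 tcp [ 0.5082 -0.2402  0.1348] yaw 2.7368 tilt [ 0.0072 -0.0028] q6 -1.629 w 1.23 F [ 0.1 -0.5 -1.4] T [-0.03 -0.   -0.02]
shift cm [0.27 0.01 1.97]
az 0.001
collar [227.88 157.48] [163. 208.]
tip [229.   164.92] [172. 267.]
```

View pics/z6.png

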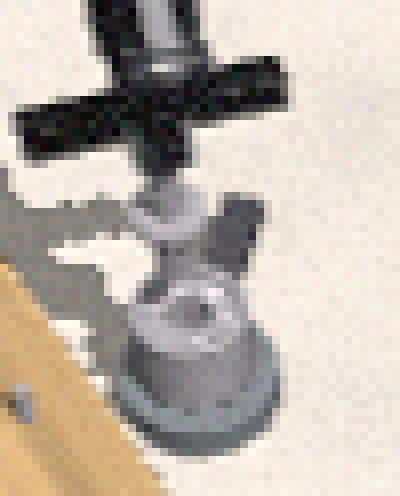

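Emit:
servo_tool([
  {"x": 0,"y": 0,"z": 0,"ax": 0,"ay": 0,"az": 0,"grip": 0.5},
  {"x": 0,"y": 0,"z": 0,"ax": 0,"ay": 0,"az": 0,"grip": 0.5},
  {"x": 0,"y": 0,"z": 0,"ax": 0,"ay": 0,"az": 0,"grip": 0.5},
])

```text
clock: 7.02
tool_pos: [0.5093, -0.2408, 0.136]
tcp_rot: [[-0.919, 0.394, 0.01], [0.394, 0.919, -0.004], [-0.011, 0.0, -1.0]]
force: [0.1, -0.3, -1.4]
gripper_width: 0.151
```

```bash
python3 - <<'E'
from meas import *
delta([.506,-.2391,.115],2.736)
E
```

```text
clock 7.03 tcp [ 0.5093 -0.2408  0.136 ] yaw 2.7367 tilt [ 0.0104 -0.0044] q6 -1.629 w 1.29 F [ 0.1 -0.3 -1.4] T [-0.02  0.05 -0.05]
shift cm [0.4  0.02 2.09]
az 0.001
```

Emit:
servo_tool([
  {"x": 0,"y": 0,"z": 0,"ax": 0,"ay": 0.01,"az": 0,"grip": 0.5},
  {"x": 0,"y": 0,"z": 0,"ax": 0,"ay": 0,"az": 0,"grip": 0.5},
  {"x": 0,"y": 0,"z": 0,"ax": 0,"ay": 0,"az": 0,"grip": 0.5},
  {"x": 0,"y": 0,"z": 0,"ax": 0,"ay": 0,"az": 0,"grip": 0.5},
  {"x": 0,"y": 0,"z": 0,"ax": 0,"ay": 0,"az": 0,"grip": 0.5},
  {"x": 0,"y": 0,"z": 0,"ax": 0,"ay": 0,"az": 0,"grip": 0.5},
])

```text
clock: 7.78
tool_pos: [0.509, -0.2406, 0.1353]
tcp_rot: [[-0.919, 0.394, 0.0], [0.394, 0.919, 0.0], [0.0, 0.0, -1.0]]
force: [0.5, -0.1, -1.6]
gripper_width: 0.152
```

```bash
python3 - <<'E'
from meas import *
delta([.506,-.2391,.115],2.736)
E
```

```text
clock 7.78 tcp [ 0.509  -0.2406  0.1353] yaw 2.7368 tilt [0.     0.0001] q6 -1.628 w 1.3 F [ 0.5 -0.1 -1.6] T [-0.05  0.01  0.04]
shift cm [0.34 0.02 2.03]
az 0.001
```

Emit:
servo_tool([
  {"x": 0.34,"y": 0.02,"z": 0,"ax": 0,"ay": 0,"az": 0,"grip": 0.5},
  {"x": 0,"y": 0,"z": 0.7,"ax": 0,"ay": 0,"az": 0,"grip": 0.5},
  {"x": 0,"y": 0,"z": 0.5,"ax": 0,"ay": 0,"az": 0,"grip": 0.5},
  {"x": 0,"y": 0,"z": 0,"ax": 0,"ay": 0,"az": 0,"grip": 0.5},
  {"x": 0,"y": 0,"z": 0,"ax": 0,"ay": 0,"az": 0,"grip": 0.5},
  {"x": 0,"y": 0,"z": 0,"ax": 0,"ay": 0,"az": 0,"grip": 0.5},
  {"x": 0,"y": 0,"z": 0,"ax": 0,"ay": 0,"az": 0,"grip": 0.5},
])

```text
clock: 8.65
tool_pos: [0.5061, -0.2391, 0.1235]
tcp_rot: [[-0.919, 0.394, 0.0], [0.394, 0.919, -0.0], [-0.0, 0.0, -1.0]]
force: [0.3, 0.2, -2.2]
gripper_width: 0.152
```

```bash
python3 - <<'E'
from meas import *
delta([.506,-.2391,.115],2.736)
p,d=snapshot("scene"); cv2.imwrite("pics/scene7.png",p)
o=sensors.get_obs();T=o["tool_pos"];z=o["tcp_rot"][:,2]
for nm,h in (("bar",-.0187),("collar",-.0187+.082-.0305),("tip",-.0187+.082)):
    q=proj("scene",T+z*h); print(nm,q.round(2), ((q-[208,132]+.5)*8).round(0))
q=proj("scene",[.506,-.2391,.047]); print("sock",((q-[208,132]+.5)*8).round(0))
q=proj("scene",[.506,-.2391,.05]); print("rim",((q-[208,132]+.5)*8).round(0))
a=cv2.resize(p[132:194,208:258],None,fx=8,fy=8,interpolation=cv2.INTER_NEAREST)
cv2.imwrite("pics/z7.png",np.clip(a.astype(float)*1.6,0,255).astype(np.uint8))
E
```

```text
clock 8.65 tcp [ 0.5061 -0.2391  0.1235] yaw 2.7368 tilt [ 0.0003 -0.    ] q6 -1.628 w 1.3 F [ 0.3  0.2 -2.2] T [-0.01  0.04 -0.05]
shift cm [ 0.01 -0.    0.85]
az 0.001
bar [227.6  147.21] [161. 126.]
collar [229.72 160.29] [178. 230.]
tip [230.9  167.58] [187. 289.]
sock [191. 313.]
rim [191. 307.]
```

View pics/z7.png

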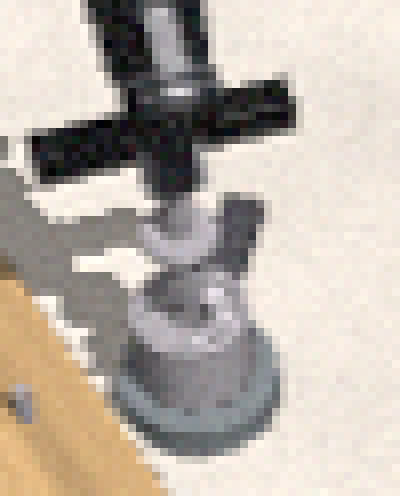

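Emit:
servo_tool([
  {"x": -0.06,"y": 0.02,"z": 0.5,"ax": 0,"ay": 0,"az": 0,"grip": 0.5},
  {"x": 0,"y": 0,"z": 0.4,"ax": 0,"ay": 0,"az": 0,"grip": 0.5},
  {"x": 0,"y": 0,"z": 0.4,"ax": 0,"ay": 0,"az": 0,"grip": 0.5},
  {"x": 0,"y": 0,"z": 0.4,"ax": 0,"ay": 0,"az": 0,"grip": 0.5},
  {"x": 0,"y": 0,"z": 0,"ax": 0,"ay": 0,"az": 0,"grip": 0.5},
  {"x": 0,"y": 0,"z": 0,"ax": 0,"ay": 0,"az": 0,"grip": 0.5},
])

```text
clock: 9.45
tool_pos: [0.5066, -0.2394, 0.1062]
tcp_rot: [[-0.919, 0.394, -0.0], [0.394, 0.919, -0.0], [-0.0, -0.0, -1.0]]
force: [-0.8, -1.2, -2.7]
gripper_width: 0.151
```

Emit:
servo_tool([
  {"x": 0,"y": 0,"z": 0.4,"ax": 0,"ay": 0,"az": 0,"grip": 0.5},
  {"x": 0,"y": 0,"z": 0.4,"ax": 0,"ay": 0,"az": 0,"grip": 0.5},
  {"x": 0,"y": 0,"z": 0.4,"ax": 0,"ay": 0,"az": 0,"grip": 0.5},
  {"x": 0,"y": 0,"z": 0,"ax": 0,"ay": 0,"az": 0,"grip": 0.5},
  {"x": 0,"y": 0,"z": 0,"ax": 0,"ay": 0,"az": 0,"grip": 0.5},
])

```text
clock: 10.07
tool_pos: [0.5065, -0.2393, 0.0939]
tcp_rot: [[-0.919, 0.394, -0.0], [0.394, 0.919, -0.0], [0.0, -0.0, -1.0]]
force: [0.6, -2.5, -3.5]
gripper_width: 0.154
```

Emit:
servo_tool([
  {"x": 0,"y": 0,"z": 0.4,"ax": 0,"ay": 0,"az": 0,"grip": 0.5},
  {"x": 0,"y": 0,"z": 0.4,"ax": 0,"ay": 0,"az": 0,"grip": 0.5},
  {"x": 0,"y": 0,"z": 0.2,"ax": 0,"ay": 0,"az": 0,"grip": 0.5},
  {"x": 0,"y": 0,"z": 0.1,"ax": 0,"ay": 0,"az": 0,"grip": 0.5},
  {"x": 0,"y": 0,"z": 0,"ax": 0,"ay": 0,"az": 0,"grip": 0.5},
  {"x": 0,"y": 0,"z": 0,"ax": 0,"ay": 0,"az": 0,"grip": 0.5},
])

```text
clock: 10.82
tool_pos: [0.5068, -0.2394, 0.0836]
tcp_rot: [[-0.919, 0.394, 0.0], [0.394, 0.919, -0.001], [-0.001, -0.0, -1.0]]
force: [-0.6, -4.8, 1.2]
gripper_width: 0.15
```

```bash
python3 - <<'E'
from meas import *
delta([.5065,-.2393,.083],2.736)
p,d=snapshot("scene"); cv2.imwrite("pics/scene8.png",p)
a=cv2.resize(p[132:194,208:258],None,fx=8,fy=8,interpolation=cv2.INTER_NEAREST)
cv2.imwrite("pics/z8.png",np.clip(a.astype(float)*1.6,0,255).astype(np.uint8))
E
```

```text
clock 10.82 tcp [ 0.5068 -0.2394  0.0836] yaw 2.7369 tilt [ 0.0005 -0.0006] q6 -1.628 w 1.28 F [-0.6 -4.8  1.2] T [-0.99  0.27  0.02]
shift cm [0.03 0.   0.06]
az 0.001
```

View pics/z8.png

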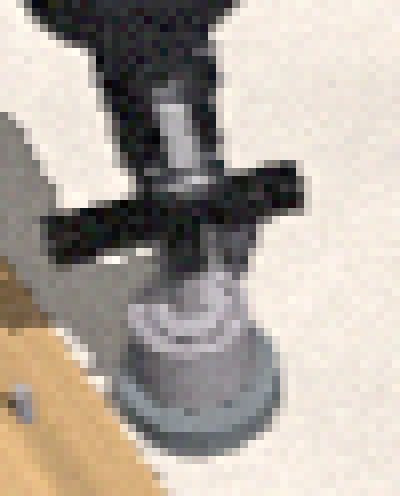

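The collar sits inside the rim at about zoom (190,310), so the key is seated; contact now reads +1.2 N. I'll relieve the side load by 0.7 mm and begin turning clockwise (az > 0).

Emit:
servo_tool([
  {"x": -0.02,"y": -0.06,"z": 0.1,"ax": 0,"ay": 0,"az": 0,"grip": 0.5},
  {"x": 0,"y": 0,"z": 0,"ax": 0,"ay": 0,"az": 0,"grip": 0.5},
  {"x": 0,"y": 0,"z": 0,"ax": 0,"ay": 0,"az": 0,"grip": 0.5},
])

```text
clock: 11.25
tool_pos: [0.5068, -0.2398, 0.0834]
tcp_rot: [[-0.919, 0.394, 0.001], [0.394, 0.919, -0.0], [-0.001, 0.0, -1.0]]
force: [-3.4, -2.6, 8.1]
gripper_width: 0.152
```

Emit:
servo_tool([
  {"x": 0,"y": 0,"z": 0,"ax": 0,"ay": 0,"az": 0.06,"grip": 0.5},
  {"x": 0,"y": 0,"z": 0,"ax": 0,"ay": 0,"az": 0.06,"grip": 0.5},
  {"x": 0,"y": 0,"z": 0,"ax": 0,"ay": 0,"az": 0.06,"grip": 0.5},
  {"x": 0,"y": 0,"z": 0,"ax": 0,"ay": 0,"az": 0.06,"grip": 0.5},
  {"x": 0,"y": 0,"z": 0,"ax": 0,"ay": 0,"az": 0.06,"grip": 0.5},
  {"x": 0,"y": 0,"z": 0,"ax": 0,"ay": 0,"az": 0,"grip": 0.5},
])

```text
clock: 12.0
tool_pos: [0.5067, -0.2402, 0.0834]
tcp_rot: [[-0.762, 0.648, 0.001], [0.648, 0.762, -0.001], [-0.001, -0.0, -1.0]]
force: [-2.2, -5.6, 7.2]
gripper_width: 0.152
```

```bash
python3 - <<'E'
from meas import *
delta([.5065,-.2393,.083],2.436)
E
```

```text
clock 12.0 tcp [ 0.5067 -0.2402  0.0834] yaw 2.4371 tilt [ 0.0009 -0.0011] q6 -1.329 w 1.3 F [-2.2 -5.6  7.2] T [-0.94  0.54  0.12]
shift cm [0.07 0.05 0.04]
az 0.001
```

Emit:
servo_tool([
  {"x": -0.02,"y": -0.05,"z": 0,"ax": 0,"ay": 0,"az": 0.08,"grip": 0.5},
  {"x": 0,"y": 0,"z": 0,"ax": 0,"ay": 0,"az": 0.08,"grip": 0.5},
  {"x": 0,"y": 0,"z": 0,"ax": 0,"ay": 0,"az": 0.08,"grip": 0.5},
  {"x": 0,"y": 0,"z": 0,"ax": 0,"ay": 0,"az": 0.08,"grip": 0.5},
  {"x": 0,"y": 0,"z": 0,"ax": 0,"ay": 0,"az": 0.08,"grip": 0.5},
  {"x": 0,"y": 0,"z": 0,"ax": 0,"ay": 0,"az": 0.08,"grip": 0.5},
  {"x": 0,"y": 0,"z": 0,"ax": 0,"ay": 0,"az": 0,"grip": 0.5},
])

```text
clock: 12.88
tool_pos: [0.5068, -0.2405, 0.0834]
tcp_rot: [[-0.376, 0.926, 0.001], [0.926, 0.376, -0.001], [-0.001, 0.001, -1.0]]
force: [-2.6, -3.9, 8.1]
gripper_width: 0.149
```

```bash
python3 - <<'E'
from meas import *
delta([.5065,-.2393,.083],-1.35)
p,d=snapshot("scene"); cv2.imwrite("pics/scene9.png",p)
a=cv2.resize(p[132:194,208:258],None,fx=8,fy=8,interpolation=cv2.INTER_NEAREST)
cv2.imwrite("pics/z9.png",np.clip(a.astype(float)*1.6,0,255).astype(np.uint8))
E
```

```text
clock 12.88 tcp [ 0.5068 -0.2405  0.0834] yaw 1.9567 tilt [ 0.0014 -0.0007] q6 -0.849 w 1.27 F [-2.6 -3.9  8.1] T [-0.76  0.36  0.07]
shift cm [0.12 0.02 0.04]
az -2.976
```

View pics/z9.png

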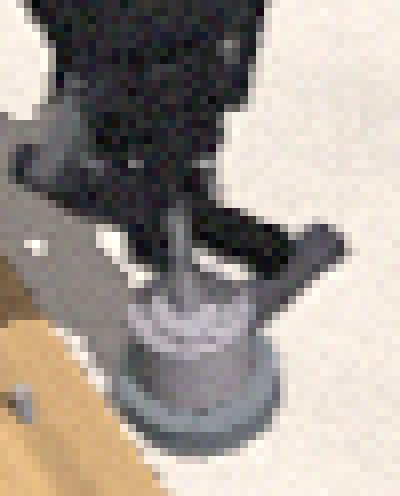

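The arm is turning with the key: its end is now at zoom (330,240). I'll continue.

Emit:
servo_tool([
  {"x": 0,"y": -0.02,"z": 0,"ax": 0,"ay": 0,"az": 0.12,"grip": 0.5},
  {"x": 0,"y": 0,"z": 0,"ax": 0,"ay": 0,"az": 0.12,"grip": 0.5},
  {"x": 0,"y": 0,"z": 0,"ax": 0,"ay": 0,"az": 0.12,"grip": 0.5},
  {"x": 0,"y": 0,"z": 0,"ax": 0,"ay": 0,"az": 0.12,"grip": 0.5},
  {"x": 0,"y": 0,"z": 0,"ax": 0,"ay": 0,"az": 0.12,"grip": 0.5},
  {"x": 0,"y": 0,"z": 0,"ax": 0,"ay": 0,"az": 0.12,"grip": 0.5},
  {"x": 0,"y": 0,"z": 0,"ax": 0,"ay": 0,"az": 0.12,"grip": 0.5},
  {"x": 0,"y": 0,"z": 0,"ax": 0,"ay": 0,"az": 0.12,"grip": 0.5},
  {"x": 0,"y": 0,"z": 0,"ax": 0,"ay": 0,"az": 0.12,"grip": 0.5},
  {"x": 0,"y": 0,"z": 0,"ax": 0,"ay": 0,"az": 0.12,"grip": 0.5},
  {"x": 0,"y": 0,"z": 0,"ax": 0,"ay": 0,"az": 0.12,"grip": 0.5},
  {"x": 0,"y": 0,"z": 0,"ax": 0,"ay": 0,"az": 0,"grip": 0.5},
])

```text
clock: 14.42
tool_pos: [0.5068, -0.2409, 0.0834]
tcp_rot: [[0.804, 0.595, 0.002], [0.595, -0.804, -0.001], [0.0, 0.002, -1.0]]
force: [-1.7, -5.9, 6.8]
gripper_width: 0.154
```

```bash
python3 - <<'E'
from meas import *
delta([.5065,-.2393,.083],-1.35)
E
```

```text
clock 14.43 tcp [ 0.5068 -0.2409  0.0834] yaw 0.6367 tilt [ 0.0017 -0.0015] q6 0.471 w 1.31 F [-1.7 -5.9  6.8] T [-1.06  0.37  0.12]
shift cm [ 0.08 -0.15  0.04]
az 1.987
```

Emit:
servo_tool([
  {"x": 0,"y": 0,"z": 0,"ax": 0,"ay": 0,"az": 0.12,"grip": 0.5},
  {"x": 0,"y": 0,"z": 0,"ax": 0,"ay": 0,"az": 0.12,"grip": 0.5},
  {"x": 0,"y": 0,"z": 0,"ax": 0,"ay": 0,"az": 0.12,"grip": 0.5},
  {"x": 0,"y": 0,"z": 0,"ax": 0,"ay": 0,"az": 0.12,"grip": 0.5},
  {"x": 0,"y": 0,"z": 0,"ax": 0,"ay": 0,"az": 0.12,"grip": 0.5},
  {"x": 0,"y": 0,"z": 0,"ax": 0,"ay": 0,"az": 0.12,"grip": 0.5},
  {"x": 0,"y": 0,"z": 0,"ax": 0,"ay": 0,"az": 0.12,"grip": 0.5},
  {"x": 0,"y": 0,"z": 0,"ax": 0,"ay": 0,"az": 0.12,"grip": 0.5},
  {"x": 0,"y": 0,"z": 0,"ax": 0,"ay": 0,"az": 0.12,"grip": 0.5},
  {"x": 0,"y": 0,"z": 0,"ax": 0,"ay": 0,"az": 0.12,"grip": 0.5},
  {"x": 0,"y": 0,"z": 0,"ax": 0,"ay": 0,"az": 0.12,"grip": 0.5},
  {"x": 0,"y": 0,"z": 0,"ax": 0,"ay": 0,"az": 0,"grip": 0.5},
])

```text
clock: 15.92
tool_pos: [0.5063, -0.241, 0.0834]
tcp_rot: [[0.776, -0.631, 0.001], [-0.631, -0.776, -0.001], [0.001, 0.001, -1.0]]
force: [-2.9, -5.5, 6.7]
gripper_width: 0.151
```

```bash
python3 - <<'E'
from meas import *
delta([.5065,-.2393,.083],-1.35)
p,d=snapshot("scene"); cv2.imwrite("pics/scene10.png",p)
a=cv2.resize(p[132:212,168:258],None,fx=7,fy=7,interpolation=cv2.INTER_NEAREST)
cv2.imwrite("pics/z10.png",np.clip(a.astype(float)*1.6,0,255).astype(np.uint8))
E
```

```text
clock 15.93 tcp [ 0.5063 -0.241   0.0834] yaw -0.683 tilt [ 0.0005 -0.0014] q6 1.79 w 1.29 F [-2.9 -5.5  6.7] T [-1.1   0.61  0.06]
shift cm [-0.09 -0.15  0.04]
az 0.667
```

View pics/z10.png

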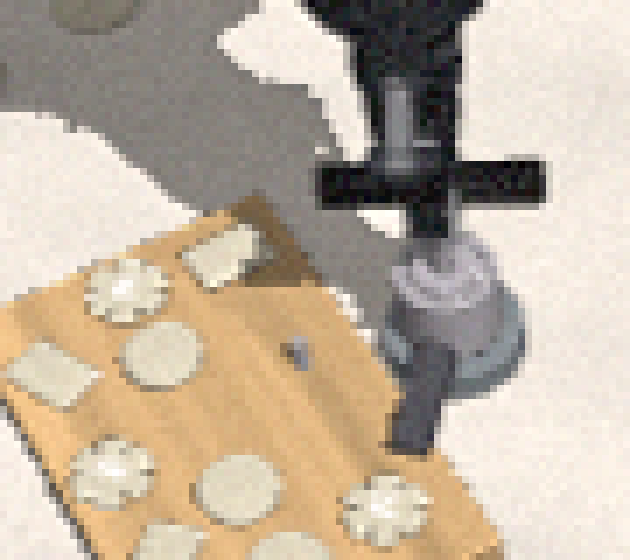

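The arm now lies over the board, end at zoom (410,440); the stop pin is at (298,352). I'll turn the last part more slowly.

Emit:
servo_tool([
  {"x": 0,"y": 0,"z": 0,"ax": 0,"ay": 0,"az": 0.08,"grip": 0.5},
  {"x": 0,"y": 0,"z": 0,"ax": 0,"ay": 0,"az": 0.08,"grip": 0.5},
  {"x": 0,"y": 0,"z": 0,"ax": 0,"ay": 0,"az": 0.08,"grip": 0.5},
  {"x": 0,"y": 0,"z": 0,"ax": 0,"ay": 0,"az": 0.08,"grip": 0.5},
  {"x": 0,"y": 0,"z": 0,"ax": 0,"ay": 0,"az": 0.08,"grip": 0.5},
  {"x": 0,"y": 0,"z": 0,"ax": 0,"ay": 0,"az": 0.08,"grip": 0.5},
  {"x": 0,"y": 0,"z": 0,"ax": 0,"ay": 0,"az": 0,"grip": 0.5},
])

```text
clock: 16.85
tool_pos: [0.5061, -0.2409, 0.0834]
tcp_rot: [[0.397, -0.918, 0.0], [-0.918, -0.397, -0.001], [0.001, 0.0, -1.0]]
force: [-2.5, -5.9, 7.6]
gripper_width: 0.152
```

```bash
python3 - <<'E'
from meas import *
delta([.5065,-.2393,.083],-1.35)
p,d=snapshot("scene"); cv2.imwrite("pics/scene11.png",p)
a=cv2.resize(p[132:212,168:258],None,fx=7,fy=7,interpolation=cv2.INTER_NEAREST)
cv2.imwrite("pics/z11.png",np.clip(a.astype(float)*1.6,0,255).astype(np.uint8))
E
```

```text
clock 16.85 tcp [ 0.5061 -0.2409  0.0834] yaw -1.1629 tilt [ 0.0003 -0.0012] q6 2.27 w 1.3 F [-2.5 -5.9  7.6] T [-0.97  0.74  0.09]
shift cm [-0.13 -0.09  0.04]
az 0.187
```

View pics/z11.png

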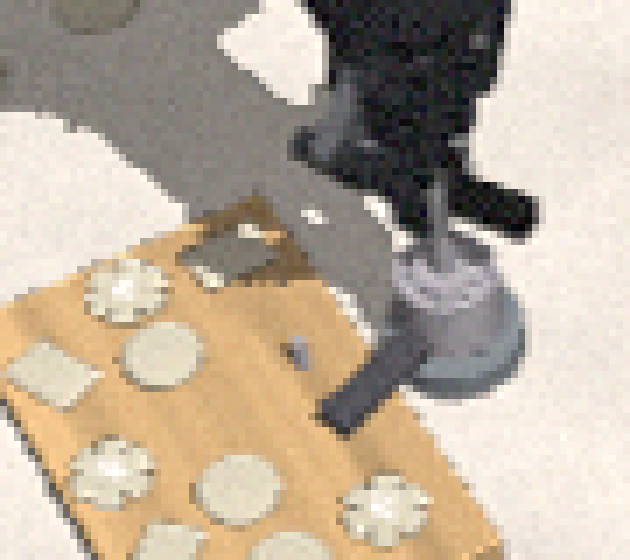

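```bash
python3 - <<'E'
from meas import *
e=onz("scene",168+337/7-.5,132+408/7-.5,.03); print(e, np.arctan2(e[1]+.2393,e[0]-.5065))
b=onz("scene",168+302/7-.5,132+348/7-.5,.026); print("pin mid",b,np.arctan2(b[1]+.2393,b[0]-.5065)+np.arctan(11.5/64), np.hypot(b[0]-.5065,b[1]+.2393))
# board near edge points at top z .018
p1=onz("scene",168+270/7-.5,132+192/7-.5,.018);p2=onz("scene",168+505/7-.5,132+545/7-.5,.018); d=p2-p1; print("board yaw",np.arctan2(d[1],d[0])-np.pi/2, np.linalg.norm(d))
E
```

```text
[ 0.57498062 -0.22408319  0.03      ] 0.21865349012016205
pin mid [ 0.56628678 -0.26221537  0.026     ] -0.18822404956008196 0.06402791228025102
board yaw -0.16779299744224851 0.21948283266635082
```

Emit:
servo_tool([
  {"x": 0,"y": 0,"z": 0,"ax": 0,"ay": 0,"az": 0.06,"grip": 0.5},
  {"x": 0,"y": 0,"z": 0,"ax": 0,"ay": 0,"az": 0.06,"grip": 0.5},
  {"x": 0,"y": 0,"z": 0,"ax": 0,"ay": 0,"az": 0.05,"grip": 0.5},
  {"x": 0,"y": 0,"z": 0,"ax": 0,"ay": 0,"az": 0,"grip": 0.5},
])

```text
clock: 17.4
tool_pos: [0.5061, -0.2409, 0.0834]
tcp_rot: [[0.236, -0.972, 0.0], [-0.972, -0.236, -0.001], [0.001, 0.0, -1.0]]
force: [-3.8, -5.0, 7.9]
gripper_width: 0.153
```

```bash
python3 - <<'E'
from meas import *
delta([.5065,-.2393,.083],-1.35)
p,d=snapshot("scene"); cv2.imwrite("pics/scene12.png",p)
a=cv2.resize(p[132:212,168:258],None,fx=7,fy=7,interpolation=cv2.INTER_NEAREST)
cv2.imwrite("pics/z12.png",np.clip(a.astype(float)*1.6,0,255).astype(np.uint8))
E
```

```text
clock 17.4 tcp [ 0.5061 -0.2409  0.0834] yaw -1.3328 tilt [ 0.0002 -0.0011] q6 2.44 w 1.31 F [-3.8 -5.   7.9] T [-0.92  0.7   0.16]
shift cm [-0.14 -0.07  0.04]
az 0.017
```

View pics/z12.png

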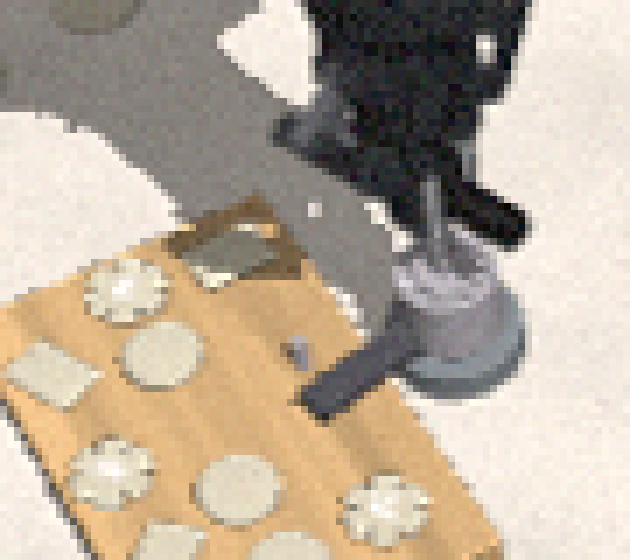

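The arm's yaw was 0.22 against a board yaw of -0.17, so about 0.2 rad remains, which is more than joint 6 has left. I'll release, raise, turn back by π and regrip.

Emit:
servo_tool([
  {"x": 0,"y": 0,"z": 0,"ax": 0,"ay": 0,"az": 0,"grip": 5},
  {"x": 0,"y": 0,"z": 0,"ax": 0,"ay": 0,"az": 0,"grip": 5},
  {"x": 0,"y": 0,"z": 0,"ax": 0,"ay": 0,"az": 0,"grip": 5},
  {"x": 0,"y": 0,"z": 0,"ax": 0,"ay": 0,"az": 0,"grip": 5},
  {"x": 0,"y": 0,"z": -2,"ax": 0,"ay": 0,"az": 0,"grip": 5},
  {"x": 0,"y": 0,"z": -2,"ax": 0,"ay": 0,"az": 0,"grip": 5},
  {"x": 0,"y": 0,"z": -2,"ax": 0,"ay": 0,"az": 0,"grip": 5},
])

```text
clock: 18.32
tool_pos: [0.5062, -0.2401, 0.1428]
tcp_rot: [[0.235, -0.972, -0.0], [-0.972, -0.235, 0.001], [-0.001, 0.0, -1.0]]
force: [0.1, -0.6, 0.3]
gripper_width: 0.582
```

```bash
python3 - <<'E'
from meas import *
delta([.5065,-.2395,.14],-1.3328)
p,d=snapshot("scene"); cv2.imwrite("pics/scene13.png",p)
a=cv2.resize(p[132:212,168:258],None,fx=7,fy=7,interpolation=cv2.INTER_NEAREST)
cv2.imwrite("pics/z13.png",np.clip(a.astype(float)*1.6,0,255).astype(np.uint8))
E
```

```text
clock 18.32 tcp [ 0.5062 -0.2401  0.1428] yaw -1.3333 tilt [-0.0002  0.0006] q6 2.44 w 4.97 F [ 0.1 -0.6  0.3] T [-0.04 -0.03  0.08]
shift cm [-0.05 -0.05  0.28]
az -0.0
```

View pics/z13.png

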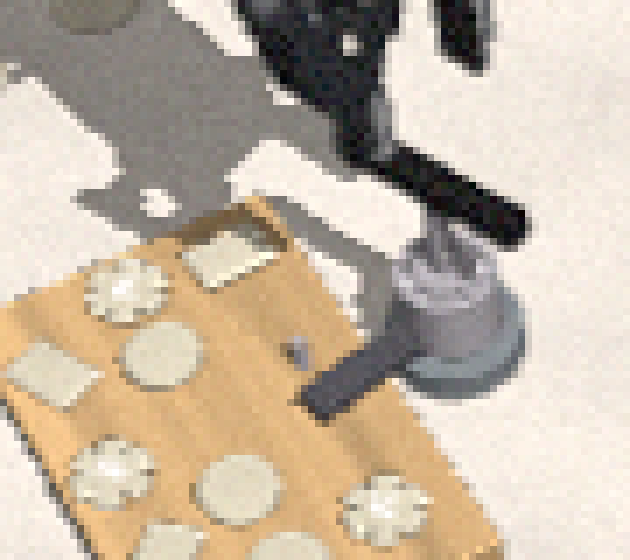

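The gripper is clear and the key still stands in the socket, bar from (375,150) to (525,225). Now I turn the gripper back by π.

Emit:
servo_tool([
  {"x": 0,"y": 0,"z": 0,"ax": 0,"ay": 0,"az": -0.18,"grip": 5},
  {"x": 0,"y": 0,"z": 0,"ax": 0,"ay": 0,"az": -0.18,"grip": 5},
  {"x": 0,"y": 0,"z": 0,"ax": 0,"ay": 0,"az": -0.18,"grip": 5},
  {"x": 0,"y": 0,"z": 0,"ax": 0,"ay": 0,"az": -0.18,"grip": 5},
  {"x": 0,"y": 0,"z": 0,"ax": 0,"ay": 0,"az": -0.18,"grip": 5},
  {"x": 0,"y": 0,"z": 0,"ax": 0,"ay": 0,"az": -0.18,"grip": 5},
  {"x": 0,"y": 0,"z": 0,"ax": 0,"ay": 0,"az": -0.18,"grip": 5},
  {"x": 0,"y": 0,"z": 0,"ax": 0,"ay": 0,"az": -0.18,"grip": 5},
  {"x": 0,"y": 0,"z": 0,"ax": 0,"ay": 0,"az": -0.18,"grip": 5},
  {"x": 0,"y": 0,"z": 0,"ax": 0,"ay": 0,"az": -0.18,"grip": 5},
  {"x": 0,"y": 0,"z": 0,"ax": 0,"ay": 0,"az": -0.18,"grip": 5},
  {"x": 0,"y": 0,"z": 0,"ax": 0,"ay": 0,"az": -0.18,"grip": 5},
])

```text
clock: 19.88
tool_pos: [0.5061, -0.2401, 0.1417]
tcp_rot: [[0.673, 0.74, -0.0], [0.74, -0.673, 0.001], [0.0, -0.001, -1.0]]
force: [1.3, 0.8, -0.2]
gripper_width: 0.586
```

Emit:
servo_tool([
  {"x": 0,"y": 0,"z": 0,"ax": 0,"ay": 0,"az": -0.18,"grip": 5},
  {"x": 0,"y": 0,"z": 0,"ax": 0,"ay": 0,"az": -0.18,"grip": 5},
  {"x": 0,"y": 0,"z": 0,"ax": 0,"ay": 0,"az": -0.18,"grip": 5},
  {"x": 0,"y": 0,"z": 0,"ax": 0,"ay": 0,"az": -0.18,"grip": 5},
  {"x": 0,"y": 0,"z": 0,"ax": 0,"ay": 0,"az": -0.18,"grip": 5},
  {"x": 0,"y": 0,"z": 0,"ax": 0,"ay": 0,"az": -0.08,"grip": 5},
  {"x": 0,"y": 0,"z": 0,"ax": 0,"ay": 0,"az": 0,"grip": 5},
  {"x": 0,"y": 0,"z": 0,"ax": 0,"ay": 0,"az": 0,"grip": 5},
])

```text
clock: 20.88
tool_pos: [0.5062, -0.2402, 0.142]
tcp_rot: [[-0.233, 0.973, -0.0], [0.973, 0.233, 0.0], [0.0, -0.0, -1.0]]
force: [-0.6, 0.3, -0.4]
gripper_width: 0.585
```

```bash
python3 - <<'E'
from meas import *
delta([.5065,-.2395,.0835],-1.3328+np.pi)
E
```

```text
clock 20.88 tcp [ 0.5062 -0.2402  0.142 ] yaw 1.8056 tilt [-0.0003  0.0004] q6 -0.699 w 4.99 F [-0.6  0.3 -0.4] T [ 0.01 -0.04  0.06]
shift cm [0.06 0.05 5.85]
az -0.003
```

Emit:
servo_tool([
  {"x": 0.05,"y": 0.05,"z": 2,"ax": 0,"ay": 0,"az": 0,"grip": 5},
  {"x": 0,"y": 0,"z": 2,"ax": 0,"ay": 0,"az": 0,"grip": 5},
  {"x": 0,"y": 0,"z": 1.8,"ax": 0,"ay": 0,"az": 0,"grip": 5},
  {"x": 0,"y": 0,"z": 0,"ax": 0,"ay": 0,"az": 0,"grip": 5},
  {"x": 0,"y": 0,"z": 0,"ax": 0,"ay": 0,"az": 0,"grip": 2.5},
  {"x": 0,"y": 0,"z": 0,"ax": 0,"ay": 0,"az": 0,"grip": 0.5},
  {"x": 0,"y": 0,"z": 0,"ax": 0,"ay": 0,"az": 0,"grip": 0.5},
  {"x": 0,"y": 0,"z": 0,"ax": 0,"ay": 0,"az": 0,"grip": 0.5},
  {"x": 0,"y": 0,"z": 0,"ax": 0,"ay": 0,"az": 0,"grip": 0.5},
], newtons=60)

```text
clock: 22.0
tool_pos: [0.5065, -0.2402, 0.0854]
tcp_rot: [[-0.234, 0.972, 0.0], [0.972, 0.234, -0.001], [-0.001, 0.0, -1.0]]
force: [-2.8, -0.4, 6.2]
gripper_width: 0.153
```

Emit:
servo_tool([
  {"x": 0,"y": 0,"z": 0,"ax": 0,"ay": 0,"az": 0.05,"grip": 0.5},
  {"x": 0,"y": 0,"z": 0,"ax": 0,"ay": 0,"az": 0.05,"grip": 0.5},
  {"x": 0,"y": 0,"z": 0,"ax": 0,"ay": 0,"az": 0.05,"grip": 0.5},
  {"x": 0,"y": 0,"z": 0,"ax": 0,"ay": 0,"az": 0,"grip": 0.5},
])

```text
clock: 22.5
tool_pos: [0.5066, -0.2402, 0.0854]
tcp_rot: [[-0.086, 0.996, 0.001], [0.996, 0.086, -0.001], [-0.001, 0.001, -1.0]]
force: [-3.8, -0.7, 5.6]
gripper_width: 0.151
```

```bash
python3 - <<'E'
from meas import *
delta([.5065,-.2395,.0835],-1.3328+np.pi)
E
```

```text
clock 22.5 tcp [ 0.5066 -0.2402  0.0854] yaw 1.6571 tilt [ 0.0007 -0.0011] q6 -0.549 w 1.29 F [-3.8 -0.7  5.6] T [-0.15  0.5   0.14]
shift cm [ 0.07 -0.    0.19]
az -0.152
```

Emit:
servo_tool([
  {"x": 0,"y": 0,"z": 0,"ax": 0,"ay": 0,"az": 0.04,"grip": 0.5},
  {"x": 0,"y": 0,"z": 0,"ax": 0,"ay": 0,"az": 0.03,"grip": 0.5},
  {"x": 0,"y": 0,"z": 0,"ax": 0,"ay": 0,"az": 0,"grip": 0.5},
])

```text
clock: 22.88
tool_pos: [0.5066, -0.2402, 0.0854]
tcp_rot: [[-0.017, 1.0, 0.001], [1.0, 0.017, -0.001], [-0.001, 0.001, -1.0]]
force: [-1.7, -1.4, 5.3]
gripper_width: 0.15
```

```bash
python3 - <<'E'
from meas import *
delta([.5065,-.2395,.0835],1.55)
p,d=snapshot("scene"); cv2.imwrite("pics/scene14.png",p)
a=cv2.resize(p[132:212,168:258],None,fx=7,fy=7,interpolation=cv2.INTER_NEAREST)
cv2.imwrite("pics/z14.png",np.clip(a.astype(float)*1.6,0,255).astype(np.uint8))
E
```

```text
clock 22.88 tcp [ 0.5066 -0.2402  0.0854] yaw 1.5874 tilt [ 0.0007 -0.0012] q6 -0.479 w 1.28 F [-1.7 -1.4  5.3] T [-0.16  0.46  0.17]
shift cm [ 0.07 -0.01  0.19]
az 0.037
```

View pics/z14.png

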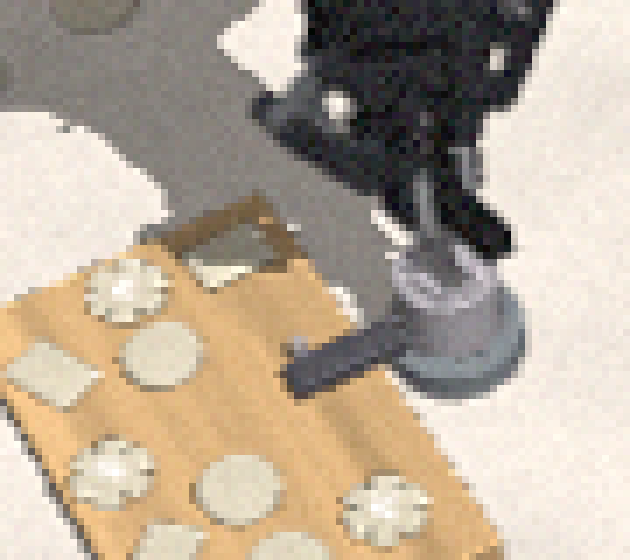

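Emit:
servo_tool([
  {"x": 0,"y": 0,"z": 0,"ax": 0,"ay": 0,"az": 0.03,"grip": 0.5},
  {"x": 0,"y": 0,"z": 0,"ax": 0,"ay": 0,"az": 0.03,"grip": 0.5},
  {"x": 0,"y": 0,"z": 0,"ax": 0,"ay": 0,"az": 0.02,"grip": 0.5},
  {"x": 0,"y": 0,"z": 0,"ax": 0,"ay": 0,"az": 0,"grip": 0.5},
])

```text
clock: 23.42
tool_pos: [0.5067, -0.2401, 0.0854]
tcp_rot: [[0.063, 0.998, 0.001], [0.998, -0.063, -0.001], [-0.001, 0.001, -1.0]]
force: [-2.9, -0.7, 6.3]
gripper_width: 0.151
```

```bash
python3 - <<'E'
from meas import *
delta([.5065,-.2395,.0835],1.50)
E
```

```text
clock 23.43 tcp [ 0.5067 -0.2401  0.0854] yaw 1.5081 tilt [ 0.0008 -0.0013] q6 -0.399 w 1.29 F [-2.9 -0.7  6.3] T [-0.12  0.38  0.36]
shift cm [ 0.06 -0.02  0.19]
az 0.008
```

Emit:
servo_tool([
  {"x": 0,"y": 0,"z": 0,"ax": 0,"ay": 0,"az": 0.03,"grip": 0.5},
  {"x": 0,"y": 0,"z": 0,"ax": 0,"ay": 0,"az": 0.02,"grip": 0.5},
  {"x": 0,"y": 0,"z": 0,"ax": 0,"ay": 0,"az": 0,"grip": 0.5},
  {"x": 0,"y": 0,"z": 0,"ax": 0,"ay": 0,"az": 0,"grip": 0.5},
])

```text
clock: 23.92
tool_pos: [0.5067, -0.2402, 0.0854]
tcp_rot: [[0.112, 0.994, 0.001], [0.994, -0.112, -0.001], [-0.001, 0.001, -1.0]]
force: [-2.9, 0.2, 5.5]
gripper_width: 0.15
```

```bash
python3 - <<'E'
from meas import *
delta([.5065,-.2395,.0835],1.50)
p,d=snapshot("scene"); cv2.imwrite("pics/scene15.png",p)
a=cv2.resize(p[132:212,168:258],None,fx=7,fy=7,interpolation=cv2.INTER_NEAREST)
cv2.imwrite("pics/z15.png",np.clip(a.astype(float)*1.6,0,255).astype(np.uint8))
E
```

```text
clock 23.93 tcp [ 0.5067 -0.2402  0.0854] yaw 1.4583 tilt [ 0.0009 -0.0013] q6 -0.35 w 1.28 F [-2.9  0.2  5.5] T [-0.13  0.39  0.37]
shift cm [ 0.06 -0.03  0.19]
az -0.042
```

View pics/z15.png

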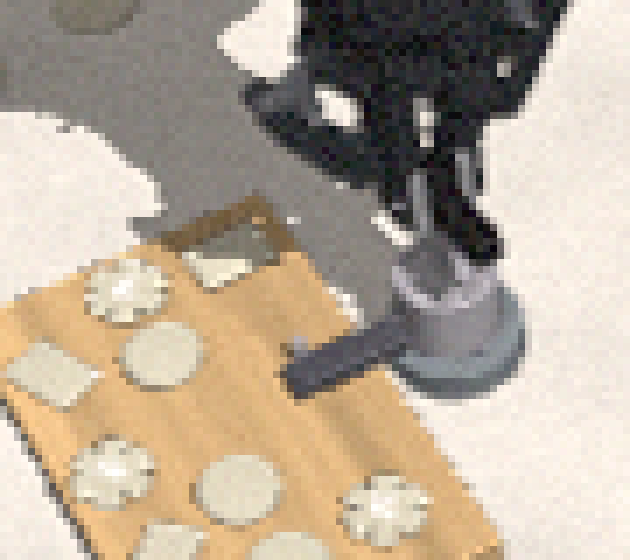

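```bash
python3 - <<'E'
from meas import *
for nm in (12,14,15):
    p=cv2.imread(f"pics/scene{nm}.png"); x,y=203,175; g=p[y:y+22,x:x+24].astype(int)
    m=((g.max(2)<75)&(g.max(2)-g.min(2)<25)).astype(np.uint8)
    k,l,st,ce=cv2.connectedComponentsWithStats(m); i=1+np.argmax(st[1:,4]); vv,uu=np.nonzero(l==i)
    P=np.array([onz("scene",a+x,b+y,.028)[:2] for a,b in zip(uu,vv)])
    v=P-[.5065,-.2393]; r_=np.hypot(*v.T); s=(r_>.035)
    c=v[s].mean(0); print(nm,len(P),"max r",r_.max().round(3),"yaw",np.arctan2(c[1],c[0]).round(3), "far end yaw",np.arctan2(*v[r_>.06].mean(0)[::-1]).round(3))
E
```

```text
12 122 max r 0.077 yaw 0.113 far end yaw 0.099
14 124 max r 0.077 yaw -0.08 far end yaw -0.119
15 126 max r 0.077 yaw -0.08 far end yaw -0.119
```

Emit:
servo_tool([
  {"x": 0,"y": 0,"z": 0,"ax": 0,"ay": 0,"az": 0,"grip": 0.5},
  {"x": 0,"y": 0,"z": 0,"ax": 0,"ay": 0,"az": 0,"grip": 0.5},
  {"x": 0,"y": 0,"z": 0,"ax": 0,"ay": 0,"az": 0.03,"grip": 0.5},
  {"x": 0,"y": 0,"z": 0,"ax": 0,"ay": 0,"az": 0.03,"grip": 0.5},
  {"x": 0,"y": 0,"z": 0,"ax": 0,"ay": 0,"az": 0,"grip": 0.5},
  {"x": 0,"y": 0,"z": 0,"ax": 0,"ay": 0,"az": 0,"grip": 0.5},
], newtons=110)

```text
clock: 24.72
tool_pos: [0.5068, -0.2402, 0.0855]
tcp_rot: [[0.172, 0.985, 0.001], [0.985, -0.172, -0.001], [-0.001, 0.001, -1.0]]
force: [-2.3, -0.8, 5.7]
gripper_width: 0.139
```

```bash
python3 - <<'E'
from meas import *
delta([.5065,-.2395,.0835],1.50)
p,d=snapshot("scene"); cv2.imwrite("pics/scene16.png",p)
if 1:
    x,y=203,175; g=p[y:y+22,x:x+24].astype(int)
    m=((g.max(2)<75)&(g.max(2)-g.min(2)<25)).astype(np.uint8)
    k,l,st,ce=cv2.connectedComponentsWithStats(m); i=1+np.argmax(st[1:,4]); vv,uu=np.nonzero(l==i)
    P=np.array([onz("scene",a+x,b+y,.028)[:2] for a,b in zip(uu,vv)])
    v=P-[.5065,-.2393]; r_=np.hypot(*v.T); s=(r_>.035)
    c=v[s].mean(0); print("yaw",np.arctan2(c[1],c[0]).round(3), "far end yaw",np.arctan2(*v[r_>.06].mean(0)[::-1]).round(3))
E
```

```text
clock 24.73 tcp [ 0.5068 -0.2402  0.0855] yaw 1.398 tilt [ 0.0011 -0.0013] q6 -0.289 w 1.19 F [-2.3 -0.8  5.7] T [-0.15  0.44  0.32]
shift cm [ 0.06 -0.04  0.2 ]
az -0.102
yaw -0.079 far end yaw -0.119
```

The arm hasn't moved through about 0.19 rad of extra tool turn with torque at 0.32 to 0.37 N m, above the 0.2 N m friction. It's at the stop pin. I'll ease the torque and lift out.

Emit:
servo_tool([
  {"x": 0,"y": 0,"z": 0,"ax": 0,"ay": 0,"az": -0.05,"grip": 0.5},
  {"x": 0,"y": 0,"z": 0,"ax": 0,"ay": 0,"az": -0.05,"grip": 0.5},
  {"x": 0,"y": 0,"z": 0,"ax": 0,"ay": 0,"az": -0.03,"grip": 0.5},
  {"x": 0,"y": 0,"z": -0.5,"ax": 0,"ay": 0,"az": 0,"grip": 0.5},
  {"x": 0,"y": 0,"z": -1,"ax": 0,"ay": 0,"az": 0,"grip": 0.5},
  {"x": 0,"y": 0,"z": -1,"ax": 0,"ay": 0,"az": 0,"grip": 0.5},
  {"x": 0,"y": 0,"z": -1.5,"ax": 0,"ay": 0,"az": 0,"grip": 0.5},
  {"x": 0,"y": 0,"z": -3,"ax": 0,"ay": 0,"az": 0,"grip": 0.5},
  {"x": 0,"y": 0,"z": 0,"ax": 0,"ay": 0,"az": 0,"grip": 0.5},
  {"x": 0,"y": 0,"z": 0,"ax": 0,"ay": 0,"az": 0,"grip": 0.5},
])

```text
clock: 26.02
tool_pos: [0.5062, -0.2394, 0.1541]
tcp_rot: [[0.044, 0.999, -0.0], [0.999, -0.044, 0.001], [0.001, -0.0, -1.0]]
force: [-1.0, 0.6, -1.5]
gripper_width: 0.138
```

```bash
python3 - <<'E'
from meas import *
delta([.507,.2828,.25],3.171)
p,d=snapshot("scene"); cv2.imwrite("pics/scene17.png",p)
o=sensors.get_obs();T=o["tool_pos"];z=o["tcp_rot"][:,2]
for nm,h in (("bar",-.0167),("collar",-.0167+.082-.0305),("tip",-.0167+.082)):
    q=proj("scene",T+z*h); print(nm,q.round(2), ((q-[178,112]+.5)*7).round(0))
a=cv2.resize(p[112:197,178:268],None,fx=7,fy=7,interpolation=cv2.INTER_NEAREST)
cv2.imwrite("pics/z17.png",np.clip(a.astype(float)*1.6,0,255).astype(np.uint8))
E
```

```text
clock 26.02 tcp [ 0.5062 -0.2394  0.1541] yaw 1.5266 tilt [-0.0003  0.0005] q6 -0.418 w 1.17 F [-1.   0.6 -1.5] T [-0.02  0.01  0.02]
shift cm [52.18 -2.23 -9.56]
az -1.644
bar [226.37 139.53] [342. 196.]
collar [228.62 153.19] [358. 292.]
tip [229.87 160.79] [367. 345.]
```

View pics/z17.png

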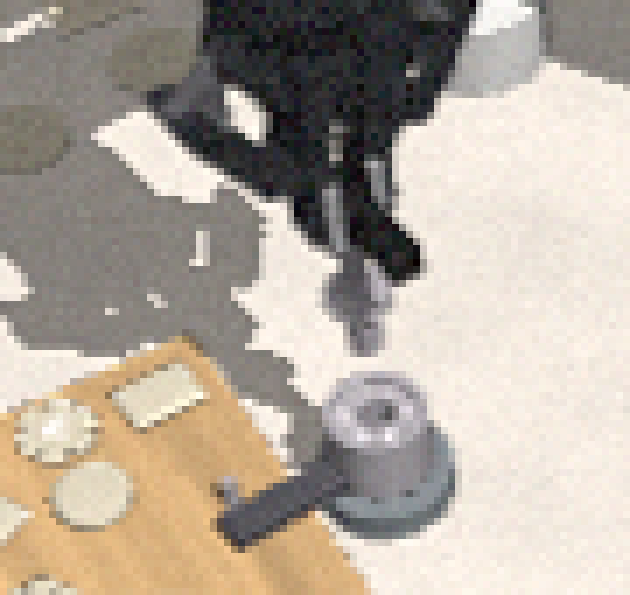

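The key is out and held upright: collar at zoom (358,290), tip at (366,350), as predicted. The clamp arm rests against the pin. Now I measure the hole in the earlier pictures and carry the key back.

```bash
python3 - <<'E'
from meas import *
P=[]
for n,box in (("top",(184,180,22,30)),("scene",(358,292,22,22))):
    p=cv2.imread(f"pics/{n}4.png"); x,y,w,h=box; g=p[y:y+h,x:x+w].max(2)
    print(n,np.percentile(g,[2,10,50,90]))
    for th in (70,85,100):
        m=(g<th).astype(np.uint8); k,l,st,ce=cv2.connectedComponentsWithStats(m)
        for i in range(1,k):
            if st[i,4]>8: 
                x0,y0,w0,h0=st[i,:4]; c=(x+x0+(w0-1)/2,y+y0+(h0-1)/2); print(th,st[i],c,(ce[i]+[x,y]).round(1),onz(n,*c,.045).round(4))
E
```

```text
top [ 38.  42. 160. 175.]
70 [  0   0  11  30 160] (np.float64(189.0), np.float64(194.5)) [187.2 192.7] [0.5117 0.2984 0.045 ]
85 [  0   0  11  30 171] (np.float64(189.0), np.float64(194.5)) [187.4 192.6] [0.5117 0.2984 0.045 ]
85 [ 7 14  5  5 14] (np.float64(193.0), np.float64(196.0)) [193.  195.7] [0.5075 0.2864 0.045 ]
85 [11 27 11  3 15] (np.float64(200.0), np.float64(208.0)) [200.3 208.3] [0.4725 0.2642 0.045 ]
100 [  0   0  11  30 178] (np.float64(189.0), np.float64(194.5)) [187.5 192.8] [0.5117 0.2984 0.045 ]
100 [ 7 14  6  6 30] (np.float64(193.5), np.float64(196.5)) [193.5 196.2] [0.506  0.2849 0.045 ]
100 [10 27 12  3 23] (np.float64(199.5), np.float64(208.0)) [200.7 208.3] [0.4724 0.2657 0.045 ]
scene [ 62.  100.6 155.5 163. ]
70 [10  8  4  7 20] (np.float64(369.5), np.float64(303.0)) [369.6 303.2] [0.5043 0.2881 0.045 ]
85 [ 6  8  8  7 38] (np.float64(367.5), np.float64(303.0)) [368.3 303.2] [0.5078 0.2851 0.045 ]
100 [ 6  7  8  9 48] (np.float64(367.5), np.float64(303.0)) [367.9 303.1] [0.5078 0.2851 0.045 ]
```

Emit:
servo_tool([
  {"x": 0,"y": 0,"z": -4.8,"ax": 0,"ay": 0,"az": 0,"grip": 0.5},
  {"x": 0,"y": 0,"z": -4.8,"ax": 0,"ay": 0,"az": 0,"grip": 0.5},
  {"x": 5.8,"y": -0.25,"z": 0,"ax": 0,"ay": 0,"az": 0,"grip": 0.5},
  {"x": 5.8,"y": -0.25,"z": 0,"ax": 0,"ay": 0,"az": 0,"grip": 0.5},
  {"x": 5.8,"y": -0.25,"z": 0,"ax": 0,"ay": 0,"az": 0,"grip": 0.5},
  {"x": 5.8,"y": -0.25,"z": 0,"ax": 0,"ay": 0,"az": 0,"grip": 0.5},
  {"x": 5.8,"y": -0.25,"z": 0,"ax": 0,"ay": 0,"az": 0,"grip": 0.5},
  {"x": 5.8,"y": -0.25,"z": 0,"ax": 0,"ay": 0,"az": 0,"grip": 0.5},
  {"x": 5.8,"y": -0.25,"z": 0,"ax": 0,"ay": 0,"az": 0,"grip": 0.5},
  {"x": 5.8,"y": -0.25,"z": 0,"ax": 0,"ay": 0,"az": 0,"grip": 0.5},
  {"x": 5.8,"y": -0.25,"z": 0,"ax": 0,"ay": 0,"az": 0,"grip": 0.5},
])

```text
clock: 27.45
tool_pos: [0.5063, 0.2844, 0.2491]
tcp_rot: [[0.044, 0.999, -0.002], [0.999, -0.044, -0.001], [-0.001, -0.002, -1.0]]
force: [0.2, 0.1, -1.4]
gripper_width: 0.134
```

Emit:
servo_tool([
  {"x": 0,"y": 0,"z": 0,"ax": 0,"ay": 0,"az": -0.15,"grip": 0.5},
  {"x": 0,"y": 0,"z": 0,"ax": 0,"ay": 0,"az": -0.15,"grip": 0.5},
  {"x": 0,"y": 0,"z": 0,"ax": 0,"ay": 0,"az": -0.15,"grip": 0.5},
  {"x": 0,"y": 0,"z": 0,"ax": 0,"ay": 0,"az": -0.15,"grip": 0.5},
  {"x": 0,"y": 0,"z": 0,"ax": 0,"ay": 0,"az": -0.15,"grip": 0.5},
  {"x": 0,"y": 0,"z": 0,"ax": 0,"ay": 0,"az": -0.15,"grip": 0.5},
  {"x": 0,"y": 0,"z": 0,"ax": 0,"ay": 0,"az": -0.15,"grip": 0.5},
  {"x": 0,"y": 0,"z": 0,"ax": 0,"ay": 0,"az": -0.15,"grip": 0.5},
  {"x": 0,"y": 0,"z": 0,"ax": 0,"ay": 0,"az": -0.15,"grip": 0.5},
  {"x": 0,"y": 0,"z": 0,"ax": 0,"ay": 0,"az": -0.15,"grip": 0.5},
  {"x": 0,"y": 0,"z": 0,"ax": 0,"ay": 0,"az": -0.14,"grip": 0.5},
  {"x": 0,"y": 0,"z": 0,"ax": 0,"ay": 0,"az": 0,"grip": 0.5},
])

```text
clock: 28.95
tool_pos: [0.5066, 0.2825, 0.2492]
tcp_rot: [[-1.0, -0.024, -0.002], [-0.024, 1.0, -0.001], [0.002, -0.001, -1.0]]
force: [-0.4, -0.0, -2.3]
gripper_width: 0.133
```

```bash
python3 - <<'E'
from meas import *
delta([.507,.2828,.14],3.171)
E
```

```text
clock 28.95 tcp [0.5066 0.2825 0.2492] yaw -3.1181 tilt [-0.0021 -0.0009] q6 -1.106 w 1.14 F [-0.4 -0.  -2.3] T [-0.07  0.02 -0.02]
shift cm [-0.07  0.04 10.92]
az -0.006
```

Emit:
servo_tool([
  {"x": -0.04,"y": 0.13,"z": 4.5,"ax": 0,"ay": 0,"az": 0,"grip": 0.5},
  {"x": 0,"y": 0,"z": 4.5,"ax": 0,"ay": 0,"az": 0,"grip": 0.5},
  {"x": 0,"y": 0,"z": 2.8,"ax": 0,"ay": 0,"az": 0,"grip": 0.5},
  {"x": 0,"y": 0,"z": 0.6,"ax": 0,"ay": 0,"az": 0,"grip": 0.5},
  {"x": 0,"y": 0,"z": 0,"ax": 0,"ay": 0,"az": 0,"grip": 0.5},
  {"x": 0,"y": 0,"z": 0,"ax": 0,"ay": 0,"az": 0,"grip": 0.5},
  {"x": 0,"y": 0,"z": 0,"ax": 0,"ay": 0,"az": 0,"grip": 0.5},
])

```text
clock: 29.82
tool_pos: [0.508, 0.2844, 0.1276]
tcp_rot: [[-1.0, -0.025, 0.002], [-0.025, 1.0, 0.001], [-0.002, 0.001, -1.0]]
force: [0.1, -1.9, -1.6]
gripper_width: 0.135
```

```bash
python3 - <<'E'
from meas import *
delta([.507,.2838,.0834],3.171)
p,d=snapshot("scene"); cv2.imwrite("pics/scene18.png",p)
a=cv2.resize(p[240:330,310:400],None,fx=6,fy=6,interpolation=cv2.INTER_NEAREST)
cv2.imwrite("pics/z18.png",np.clip(a.astype(float)*1.6,0,255).astype(np.uint8))
E
```

```text
clock 29.82 tcp [0.508  0.2844 0.1276] yaw -3.1167 tilt [0.0022 0.0012] q6 -1.105 w 1.15 F [ 0.1 -1.9 -1.6] T [0.05 0.06 0.01]
shift cm [ 0.12 -0.06  4.42]
az -0.004
```

View pics/z18.png

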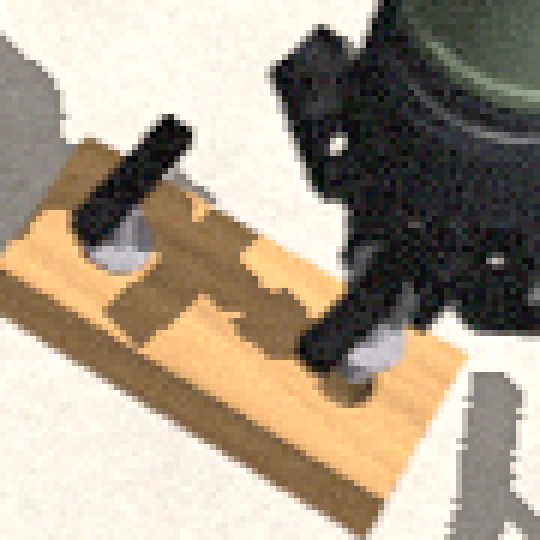

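The collar at (372,340) hangs just above the hole at (348,385), with the shaft leading into it. Now I lower it.

Emit:
servo_tool([
  {"x": 0.08,"y": -0.03,"z": 0.6,"ax": 0,"ay": 0,"az": 0,"grip": 0.5},
  {"x": 0,"y": 0,"z": 0.7,"ax": 0,"ay": 0,"az": 0,"grip": 0.5},
  {"x": 0,"y": 0,"z": 0.7,"ax": 0,"ay": 0,"az": 0,"grip": 0.5},
  {"x": 0,"y": 0,"z": 0.5,"ax": 0,"ay": 0,"az": 0,"grip": 0.5},
  {"x": 0,"y": 0,"z": 0,"ax": 0,"ay": 0,"az": 0,"grip": 0.5},
  {"x": 0,"y": 0,"z": 0,"ax": 0,"ay": 0,"az": 0,"grip": 0.5},
])

```text
clock: 30.62
tool_pos: [0.5068, 0.2838, 0.1015]
tcp_rot: [[-1.0, -0.025, 0.0], [-0.025, 1.0, 0.0], [-0.0, 0.0, -1.0]]
force: [0.0, 0.6, -2.0]
gripper_width: 0.139
```

```bash
python3 - <<'E'
from meas import *
delta([.507,.2838,.0834],3.171)
E
```

```text
clock 30.62 tcp [0.5068 0.2838 0.1015] yaw -3.1164 tilt [0.0004 0.0002] q6 -1.105 w 1.19 F [ 0.   0.6 -2. ] T [ 0.08 -0.04 -0.  ]
shift cm [-0.02 -0.    1.81]
az -0.004
```

Emit:
servo_tool([
  {"x": 0,"y": 0,"z": 0.6,"ax": 0,"ay": 0,"az": 0,"grip": 0.5},
  {"x": 0,"y": 0,"z": 0.6,"ax": 0,"ay": 0,"az": 0,"grip": 0.5},
  {"x": 0,"y": 0,"z": 0.4,"ax": 0,"ay": 0,"az": 0,"grip": 0.5},
  {"x": 0,"y": 0,"z": 0.2,"ax": 0,"ay": 0,"az": 0,"grip": 0.5},
  {"x": 0,"y": 0,"z": 0,"ax": 0,"ay": 0,"az": 0,"grip": 0.5},
  {"x": 0,"y": 0,"z": 0,"ax": 0,"ay": 0,"az": 0,"grip": 0.5},
])

```text
clock: 31.38
tool_pos: [0.5065, 0.2836, 0.0837]
tcp_rot: [[-1.0, -0.025, -0.0], [-0.025, 1.0, -0.0], [0.0, -0.0, -1.0]]
force: [-0.9, -1.5, 1.7]
gripper_width: 0.135
```

```bash
python3 - <<'E'
from meas import *
delta([.507,.2838,.0834],3.171)
p,d=snapshot("scene"); cv2.imwrite("pics/scene19.png",p)
a=cv2.resize(p[240:330,310:400],None,fx=6,fy=6,interpolation=cv2.INTER_NEAREST)
cv2.imwrite("pics/z19.png",np.clip(a.astype(float)*1.6,0,255).astype(np.uint8))
E
```

```text
clock 31.38 tcp [0.5065 0.2836 0.0837] yaw -3.1163 tilt [-0.0001 -0.    ] q6 -1.105 w 1.15 F [-0.9 -1.5  1.7] T [-0.19  0.29 -0.08]
shift cm [-0.05  0.02  0.03]
az -0.004
```

View pics/z19.png

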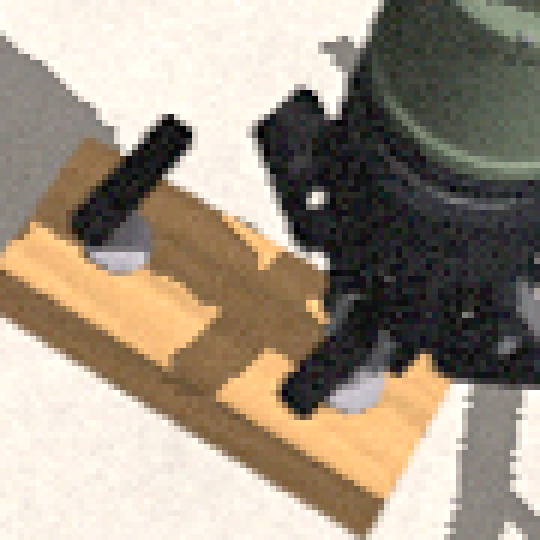

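The collar rests on the block at (355,385) and the force turned upward. I'll open and retreat.

Emit:
servo_tool([
  {"x": 0,"y": 0,"z": 0.05,"ax": 0,"ay": 0,"az": 0,"grip": 0.5},
  {"x": 0,"y": 0,"z": 0,"ax": 0,"ay": 0,"az": 0,"grip": 4.5},
  {"x": 0,"y": 0,"z": 0,"ax": 0,"ay": 0,"az": 0,"grip": 4.5},
  {"x": 0,"y": 0,"z": 0,"ax": 0,"ay": 0,"az": 0,"grip": 4.5},
  {"x": 0,"y": 0,"z": 0,"ax": 0,"ay": 0,"az": 0,"grip": 4.5},
  {"x": 0,"y": 0,"z": -1.5,"ax": 0,"ay": 0,"az": 0,"grip": 4.5},
  {"x": 0,"y": 0,"z": -3,"ax": 0,"ay": 0,"az": 0,"grip": 4.5},
  {"x": 0,"y": 0,"z": -5,"ax": 0,"ay": 0,"az": 0,"grip": 4.5},
  {"x": 0,"y": 0,"z": -5,"ax": 0,"ay": 0,"az": 0,"grip": 4.5},
  {"x": 3,"y": 5,"z": -3,"ax": 0,"ay": 0,"az": 0,"grip": 4.5},
  {"x": 4,"y": 5,"z": 0,"ax": 0,"ay": 0,"az": 0,"grip": 4.5},
  {"x": 5,"y": 5,"z": 0,"ax": 0,"ay": 0,"az": 0,"grip": 4.5},
])

```text
clock: 32.92
tool_pos: [0.3905, 0.423, 0.2583]
tcp_rot: [[-1.0, -0.024, 0.002], [-0.024, 1.0, 0.003], [-0.002, 0.002, -1.0]]
force: [0.1, 1.8, -0.9]
gripper_width: 0.526
```

Emit:
servo_tool([
  {"x": 5,"y": 5,"z": 0,"ax": 0,"ay": 0,"az": 0,"grip": 4.5},
  {"x": 5,"y": 3,"z": 0,"ax": 0,"ay": 0,"az": 0,"grip": 4.5},
  {"x": 0,"y": 0,"z": 0,"ax": 0,"ay": 0,"az": 0,"grip": 4.5},
  {"x": 0,"y": 0,"z": 0,"ax": 0,"ay": 0,"az": 0,"grip": 4.5},
  {"x": 0,"y": 0,"z": 0,"ax": 0,"ay": 0,"az": 0,"grip": 4.5},
])

```text
clock: 33.55
tool_pos: [0.2965, 0.4926, 0.2569]
tcp_rot: [[-1.0, -0.023, 0.001], [-0.023, 1.0, 0.0], [-0.001, 0.0, -1.0]]
force: [-0.3, -0.2, -0.5]
gripper_width: 0.528
```

```bash
python3 - <<'E'
from meas import *
delta([.507,.2838,.0834],3.171)
for n in ("scene","top"):
    p,d=snapshot(n); cv2.imwrite(f"pics/{n}20.png",p); np.save(f"{n}20.npy",d)
t=cv2.imread("pics/top20.png"); s=cv2.imread("pics/scene20.png")
for o in bar("scene",s,(305,250,90,80),.106,40): print("sc",o)
for o in bar("top",t,(172,160,90,66),.106,50): print("top",o)
def c(i,x,y,w,h,k): return cv2.resize(i[y:y+h,x:x+w],None,fx=k,fy=k,interpolation=cv2.INTER_CUBIC)
a=np.hstack([c(t,172,160,90,66,4),c(t,330,160,90,66,4)])
b=np.hstack([c(s,305,250,90,80,4),c(s,175,140,90,80,4)])
cv2.imwrite("pics/zoom20.png",np.clip(np.vstack([a,b]).astype(float)*1.5,0,255).astype(np.uint8))
E
```

```text
clock 33.55 tcp [0.2965 0.4926 0.2569] yaw -3.1182 tilt [0.0007 0.0003] q6 -0.585 w 4.51 F [-0.3 -0.2 -0.5] T [-0.    0.02  0.03]
shift cm [-20.55 -21.38  17.35]
az -0.006
sc (np.int32(150), array([0.5378, 0.1893]), array([536.5, 190.2]), (62.0, 15.9), -2.99)
sc (np.int32(238), array([0.5128, 0.286 ]), array([510.7, 285.6]), (91.1, 14.6), -3.108)
top (np.int32(57), array([0.531 , 0.1846]), array([530.9, 183.7]), (51.8, 10.4), -3.013)
top (np.int32(96), array([0.5042, 0.2815]), array([504.6, 279.1]), (82.6, 11.3), -3.093)
```

View pics/zoom20.png

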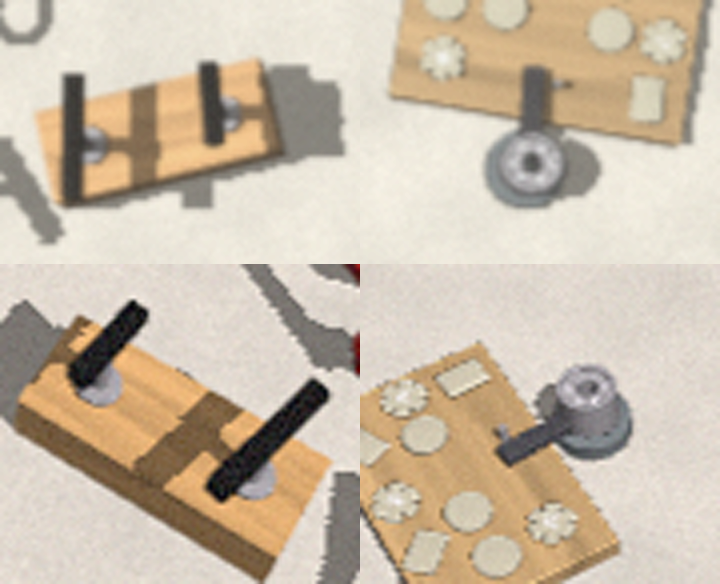

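View pics/scene20.png

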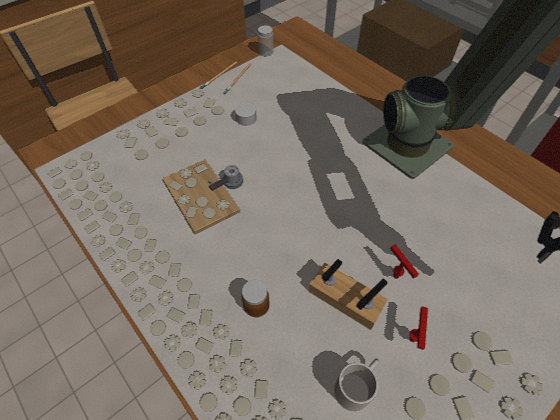

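The key and small key stand as at the start (bar centres within about 1.5 mm). The arm looks nearly home, but I want a better check of its angle against the board before handing in.

```bash
python3 - <<'E'
from meas import *
t=cv2.imread("pics/top20.png"); s=cv2.imread("pics/scene20.png")
def c(i,x,y,w,h,k): return cv2.resize(i[y:y+h,x:x+w],None,fx=k,fy=k,interpolation=cv2.INTER_NEAREST)
def overlay(n,im,x,y,w,h,k,by,col):
    a=np.clip(c(im,x,y,w,h,k)*1.4,0,255).astype(np.uint8)
    B=np.array([.5065,-.2393]); ex=np.array([np.cos(by),np.sin(by)]); ey=np.array([-ex[1],ex[0]])
    P=lambda X,Y,Z:tuple(int(v) for v in ((proj(n,[*(B+ex*X+ey*Y),Z])-[x,y]+.5)*k))
    return a,P
for n,im,(x,y,w,h) in (("top",t,(360,165,36,45)),("scene",s,(200,160,50,40))):
    a,P=overlay(n,im,x,y,w,h,8,-.168,0)
    raw=a.copy()
    for X,Y in ((75,8),(75,-8)):
        pass
    cv2.polylines(a,[np.array([P(.021,.008,.03),P(.075,.008,.03),P(.075,-.008,.03),P(.021,-.008,.03)])],True,(0,0,255),1)
    cv2.line(a,P(.064,-.0115,.018),P(.064,-.0115,.034),(0,255,0),1)
    cv2.line(a,P(.036,.11,.018),P(.036,-.11,.018),(255,0,0),1)
    cv2.imwrite(f"pics/ov_{n}.png",np.hstack([raw,a]))
E
```

```text
(no output)
```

View pics/ov_top.png

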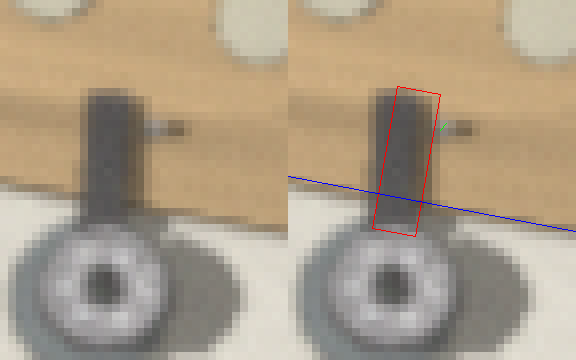

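View pics/ov_scene.png

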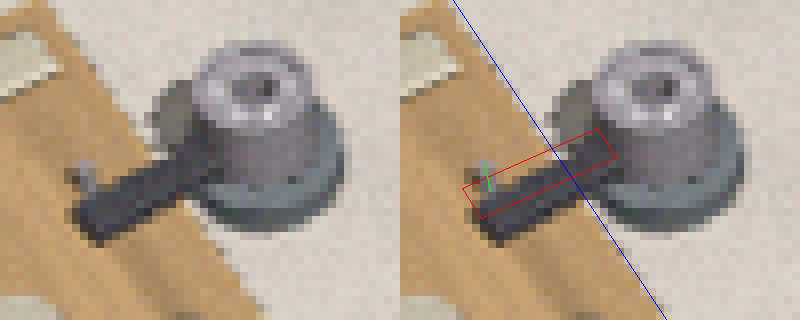

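```bash
python3 - <<'E'
from meas import *
def cross(v,lo): # first index where v falls below lo scanning
    for i in range(1,len(v)):
        if v[i]<lo<=v[i-1]: return i-1+(v[i-1]-lo)/(v[i-1]-v[i])
def ang(n,pts,z):
    P=np.array([onz(n,u,v,z)[:2] for u,v in pts]); vx,vy,x0,y0=cv2.fitLine((P*1000).astype(np.float32),cv2.DIST_HUBER,0,.01,.01).ravel()
    res=np.abs((P[:,0]*1000-x0)*vy-(P[:,1]*1000-y0)*vx).max(); return np.arctan2(vy,vx),res,(x0,y0),P
t=cv2.imread("pics/top20.png").astype(float); g=t.mean(2)
print(g[176:194:2,366:384].astype(int))
pts=[]
for v in range(179,191):
    row=g[v,364:376]; u=cross(row,(row.max()+row.min())/2)
    if u is not None: pts.append((364+u,v))
a,r1,_,P=ang("top",pts,.02); print("top arm left edge",a,r1,len(pts)); L=P
# right edge of the darkest region
pts=[]
for v in range(179,191):
    row=g[v,371:382]; i=np.argmin(row); 
    print(v,row.astype(int))
E
```

```text
[[119 120 120 120 110  97  92  91  90  98 109 117 118 117 118 118 117 117]
 [104 108 107 107  89  66  62  60  63  60  68  77 103 117 115 117 118 119]
 [104 102 102 102  83  63  60  59  59  58  60  67  91 106  99  83  85  98]
 [112 110 110 107  86  64  60  62  60  57  60  66  80  93  96  93  95 100]
 [114 115 113 111  88  63  63  62  61  58  62  71  95 109 111 110 108 108]
 [113 113 112  99  79  64  61  65  61  59  61  71  97 109 115 112 114 113]
 [ 96  99 106 101  80  66  62  63  64  62  64  71  97 109 111 113 112 109]
 [138 133 131 106  75  63  63  61  62  57  57  67  86 103 111 112 112 114]
 [149 137 123  97  70  67  68  68  68  68  77  81  81  80  83 109 117 112]]
top arm left edge -0.062418614 3.4400785809885166 12
179 [ 63  61  61  60  61  63  70  97 110 109 108]
180 [ 63  60  59  59  58  60  67  91 106  99  83]
181 [63 60 61 59 59 61 64 79 93 86 73]
182 [64 60 62 60 57 60 66 80 93 96 93]
183 [ 63  62  62  59  57  59  70  90 104 106 106]
184 [ 63  63  62  61  58  62  71  95 109 111 110]
185 [ 66  63  58  61  58  63  73  94 112 111 113]
186 [ 64  61  65  61  59  61  71  97 109 115 112]
187 [ 65  62  62  63  59  65  71  96 109 113 113]
188 [ 66  62  63  64  62  64  71  97 109 111 113]
189 [ 63  62  62  62  63  66  75  98 112 113 113]
190 [ 63  63  61  62  57  57  67  86 103 111 112]
```

```bash
python3 - <<'E'
from meas import *
t=cv2.imread("pics/top20.png").astype(float); b=t[...,2]-t[...,0]  # wood is red>blue
def fit(n,pts,z):
    P=np.array([onz(n,u,v,z)[:2] for u,v in pts]); vx,vy,x0,y0=[float(q) for q in cv2.fitLine((P*1000).astype(np.float32),cv2.DIST_HUBER,0,.01,.01).ravel()]
    res=np.median(np.abs((P[:,0]*1000-x0)*vy-(P[:,1]*1000-y0)*vx)); return np.arctan2(vy,vx),res,(x0,y0)
pts=[]
for u in list(range(342,362))+list(range(385,408)):
    col=b[178:206,u]; th=(np.median(col[:4])+np.median(col[-4:]))/2
    i=[k for k in range(1,len(col)) if col[k]<th<=col[k-1]]
    if i: k=i[0]; pts.append((u,178+k-1+(col[k-1]-th)/(col[k-1]-col[k])))
a,r,_=fit("top",pts,.018); print("top board near edge -> yaw",(a+np.pi/2+np.pi/2)%np.pi-np.pi/2,r,len(pts))
# top far edge
pts=[]
for u in range(348,412):
    col=b[128:162,u]; th=(np.median(col[:4])+np.median(col[-4:]))/2
    i=[k for k in range(1,len(col)) if col[k]>=th>col[k-1]]
    if i: k=i[0]; pts.append((u,128+k-1+(th-col[k-1])/(col[k]-col[k-1])))
a,r,_=fit("top",pts,.018); print("top board far edge -> yaw",(a+np.pi/2+np.pi/2)%np.pi-np.pi/2,r,len(pts))
g=t.mean(2)
L=[];R=[]
for v in range(178,190):
    row=g[v,366:384]; 
    th=84.
    l=[k for k in range(1,10) if row[k]<th<=row[k-1]]; rr=[k for k in range(8,18) if row[k]>=th>row[k-1]]
    if l: k=l[0]; L.append((366+k-1+(row[k-1]-th)/(row[k-1]-row[k]),v))
    if rr: k=rr[0]; R.append((366+k-1+(th-row[k-1])/(row[k]-row[k-1]),v))
print([round(x[0],2) for x in L],[round(x[0],2) for x in R])
print("arm left",fit("top",L,.025),"right",fit("top",R,.025))
# centre of arm at row ~ 181
for v in (180,184,188):
    l=[x[0] for x in L if x[1]==v][0]; rr=[x[0] for x in R if x[1]==v][0]; c=onz("top",(l+rr)/2,v,.027); d=c[:2]-[.5065,-.2393]; print(c,np.arctan2(d[1],d[0]),"w",(rr-l)*2.93)
pin=onz("top",360+154/8-.5,165+128/8-.5,.03); d=pin[:2]-[.5065,-.2393]; print("pin",pin,np.arctan2(d[1],d[0])+np.arctan(11.5/64),np.hypot(*d))
E
```

```text
top board near edge -> yaw -0.15079434440785633 0.3641174955711657 43
top board far edge -> yaw -0.1646372901350066 0.7447517346213244 64
[np.float64(370.22), np.float64(369.95), np.float64(369.97), np.float64(369.95), np.float64(370.09), np.float64(370.16), np.float64(370.16), np.float64(369.94), np.float64(369.77), np.float64(369.85), np.float64(369.82), np.float64(369.0)] [np.float64(377.25), np.float64(377.51), np.float64(377.7), np.float64(378.33), np.float64(378.29), np.float64(377.68), np.float64(377.54), np.float64(377.51), np.float64(377.5), np.float64(377.51), np.float64(377.48), np.float64(377.37)]
arm left (np.float64(-0.029039529219547854), np.float64(0.3848198443955974), (558.151611328125, -235.08387756347656)) right (np.float64(-0.013761145780102367), np.float64(0.21239843766948574), (558.5977783203125, -257.5757141113281))
[ 0.5682695  -0.24615044  0.027     ] -0.110451945515537 w 22.67441476444886
[ 0.55627133 -0.2462448   0.027     ] -0.13863899487807949 w 21.615439497716967
[ 0.5442829  -0.24569002  0.027     ] -0.16753921549078798 w 22.437760787599554
pin [ 0.56658484 -0.26025862  0.03      ] -0.15783045165080298 0.06363530731191423
```

```bash
python3 - <<'E'
from meas import *
def dirz(n,p,q,z,x,y,k):
    a=onz(n,x+p[0]/k-.5,y+p[1]/k-.5,z);b=onz(n,x+q[0]/k-.5,y+q[1]/k-.5,z); d=b-a; return np.arctan2(d[1],d[0]),np.linalg.norm(d)
print("13 upper",dirz("scene",(400,143),(525,203),.108,168,132,7),"lower",dirz("scene",(385,185),(510,242),.094,168,132,7))
def c(i,x,y,w,h,k): return cv2.resize(i[y:y+h,x:x+w],None,fx=k,fy=k,interpolation=cv2.INTER_NEAREST)
s=[c(cv2.imread(f"pics/scene{n}.png"),200,138,50,50,8) for n in (13,16)]
cv2.imwrite("pics/cmp.png",np.clip(np.hstack(s)*2.2,0,255).astype(np.uint8))
E
```

```text
13 upper (np.float64(1.8723599058628326), np.float64(0.060452888078700535)) lower (np.float64(1.899735556715716), np.float64(0.05978478312284935))
```

View pics/cmp.png

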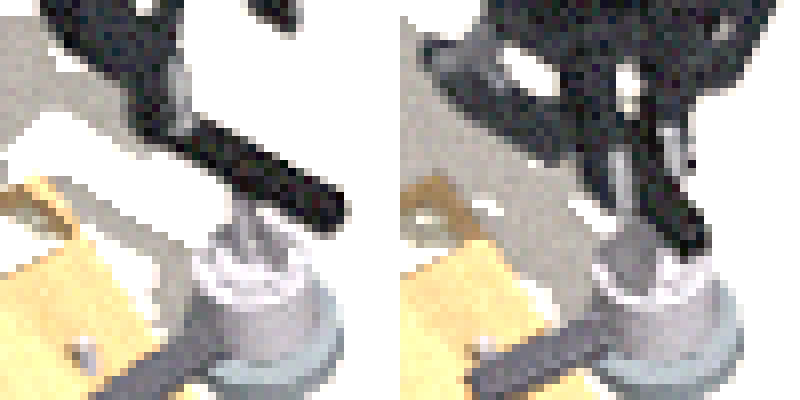

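```bash
python3 - <<'E'
from meas import *
def fit(n,pts,z):
    P=np.array([onz(n,u,v,z)[:2] for u,v in pts]); vx,vy,x0,y0=[float(q) for q in cv2.fitLine((P*1000).astype(np.float32),cv2.DIST_HUBER,0,.01,.01).ravel()]
    if vx<0: vx,vy=-vx,-vy
    r=(P[:,0]*1000-x0)*vy-(P[:,1]*1000-y0)*vx
    B=np.array([506.5,-239.3]); off=(x0-B[0])*(-vy)+(y0-B[1])*vx
    return round(float(np.arctan2(vy,vx)),3),"res",round(float(np.abs(r).mean()),2),"offset from bolt mm",round(float(off),1),len(pts)
for k in (12,13,14,15,17,20):
    g=cv2.imread(f"pics/scene{k}.png").astype(float).mean(2); U=[];Lo=[]
    for u in range(214,224):
        col=g[174:200,u]; m=np.argmin(col[:20]); th=75
        i=m
        while i>0 and col[i]<th: i-=1
        j=m
        while j<25 and col[j]<th: j+=1
        if i>0: U.append((u,174+i+(col[i]-th)/(col[i]-col[i+1])))
        if j<25: Lo.append((u,174+j-1+(th-col[j-1])/(col[j]-col[j-1])))
    print(k,"upper",fit("scene",U,.03),"lower",fit("scene",Lo,.02))
    if k==20: print(np.round(U,1).tolist(),np.round(Lo,1).tolist()); print(g[176:196,212:226].astype(int))
E
```

```text
12 upper (0.123, 'res', 0.74, 'offset from bolt mm', -10.2, 9) lower (0.094, 'res', 0.46, 'offset from bolt mm', 5.1, 10)
13 upper (0.1, 'res', 0.55, 'offset from bolt mm', -8.9, 9) lower (0.096, 'res', 0.42, 'offset from bolt mm', 5.0, 10)
14 upper (-0.132, 'res', 0.9, 'offset from bolt mm', -7.7, 9) lower (-0.126, 'res', 0.7, 'offset from bolt mm', 6.2, 10)
15 upper (-0.138, 'res', 1.0, 'offset from bolt mm', -7.4, 9) lower (-0.113, 'res', 0.71, 'offset from bolt mm', 5.5, 10)
17 upper (0.024, 'res', 1.22, 'offset from bolt mm', -10.7, 9) lower (-0.05, 'res', 0.28, 'offset from bolt mm', 6.5, 10)
20 upper (0.05, 'res', 1.42, 'offset from bolt mm', -12.1, 9) lower (-0.041, 'res', 0.4, 'offset from bolt mm', 6.2, 10)
[[214.0, 182.3], [215.0, 181.6], [216.0, 181.1], [217.0, 180.7], [218.0, 180.4], [219.0, 179.9], [220.0, 179.6], [221.0, 177.1], [222.0, 176.8]] [[214.0, 189.3], [215.0, 188.7], [216.0, 188.4], [217.0, 187.5], [218.0, 187.2], [219.0, 186.2], [220.0, 185.8], [221.0, 185.5], [222.0, 184.5], [223.0, 184.1]]
[[104 102 103 103 118 140 149 111  79  80  81  64  50  45]
 [109 10
[... 413 characters left out ...]
4  53  57  57  52  54  58  57  41  51  64  52  52]
 [ 53  53  51  54  50  62  56  41  46  51  96 140 108  53]
 [ 54  55  56  52  56  41  33  71  83 100 109 123 140 110]
 [ 57  59  58  52  45  55  68  93 107 104 104 107 109 135]
 [ 60  49  44  47  60  97 109 110 107 106 103 104 108 108]
 [ 41  48  65  89 100 100 105 109 105 104 107 104 105 122]
 [ 52  87  97 101  92  96  99 103 107 107 102 107 103 105]
 [118 108 100  98  97  95  99 100 103 105 106 107 106 106]
 [115 111 105  97  94  93  97  96 103 108 108 106 106 105]
 [111 115 113 101  98  97  95  96 102 103 104 107 107 106]
 [111 114 114 110 100  96  94  95  98 102 104 107 104 105]
 [107 111 113 114 106  98  97  94  91 102 101 103 106 106]]
```

```bash
python3 - <<'E'
from meas import *
for nm in (12,13,14,15,16,17,20):
    p=cv2.imread(f"pics/scene{nm}.png"); x,y=203,175; g=p[y:y+22,x:x+24].astype(int)
    m=((g.max(2)<75)&(g.max(2)-g.min(2)<25)).astype(np.uint8)
    k,l,st,ce=cv2.connectedComponentsWithStats(m); i=1+np.argmax(st[1:,4]); vv,uu=np.nonzero(l==i)
    P=np.array([onz("scene",a+x,b+y,.025)[:2] for a,b in zip(uu,vv)])
    v=P-[.5065,-.2393]; r_=np.hypot(*v.T)
    f=lambda lo,hi: np.arctan2(*v[(r_>lo)&(r_<hi)].mean(0)[::-1]).round(3)
    print(nm,len(P),r_.max().round(4),f(.035,.09),f(.05,.09),f(.06,.09))
def c(i,x,y,w,h,k): return cv2.resize(i[y:y+h,x:x+w],None,fx=k,fy=k,interpolation=cv2.INTER_NEAREST)
s=[c(cv2.imread(f"pics/scene{n}.png"),200,160,33,40,12) for n in (16,20)]
cv2.imwrite("pics/cmp2.png",np.clip(np.hstack(s)*1.6,0,255).astype(np.uint8))
E
```

```text
12 122 0.0756 0.076 0.067 0.064
13 120 0.0756 0.074 0.064 0.06
14 124 0.0758 -0.128 -0.154 -0.153
15 126 0.0758 -0.128 -0.154 -0.153
16 122 0.0758 -0.126 -0.154 -0.153
17 125 0.0758 -0.042 -0.065 -0.062
20 124 0.0753 -0.04 -0.064 -0.06
```

View pics/cmp2.png

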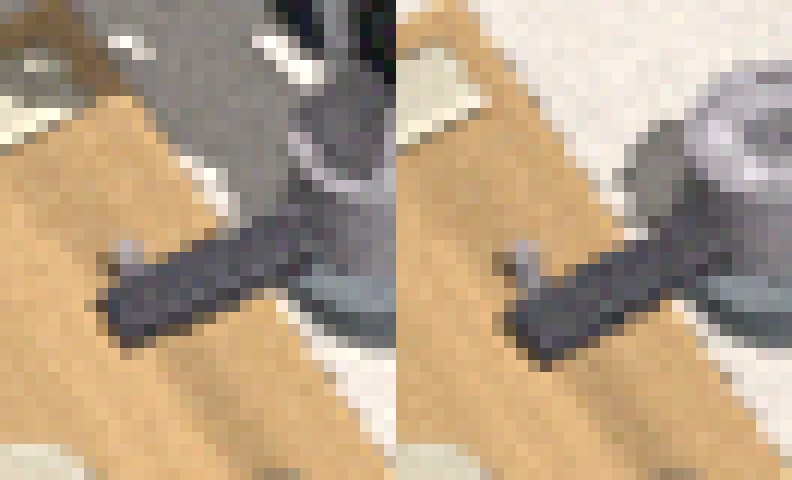

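```bash
python3 - <<'E'
from meas import *
for k in (0,20):
    s=cv2.imread(f"pics/scene{k}.png"); C=cloud("scene",np.load(f"scene{k}.npy"))
    m=s.max(2)<40; sub=np.zeros_like(m); sub[275:312,352:392]=m[275:312,352:392]
    z=C[sub][:,2]; print(k,"bar z percentiles",np.percentile(z,[10,50,75,90]).round(4))
d=cv2.absdiff(cv2.imread("pics/scene0.png"),cv2.imread("pics/scene20.png")).max(2)
for nm,(x,y,w,h) in dict(jar=(238,276,36,42),mug=(330,350,55,62),tin=(232,102,28,25),small=(315,255,30,35)).items(): print(nm,(d[y:y+h,x:x+w]>40).mean().round(3))
print(r.job_done())
E
```

```text
0 bar z percentiles [0.1032 0.1051 0.1062 0.1073]
20 bar z percentiles [0.103  0.1052 0.1063 0.1071]
jar 0.0
mug 0.0
tin 0.0
small 0.0
the job is handed in; nothing more can be done
None
```

The clamp was turned home and the key is back in its hole, but the arm slipped back a little afterwards and was not resting on the stop pin when I handed in. The job took about 34 s of the 72 s, and `job_done` gave no verdict.

I took the larger key from the stand, pushed it fully into the socket and turned it clockwise with one regrip. I then put the key back in its own hole.

- **Arm at home while the key was in:** the arm stayed at yaw −0.153 rad over three pictures while I kept turning. That matches the board's own yaw of about −0.157 rad, with the torque at 0.32–0.37 N m.
- **Arm at the end (disagrees):** while I eased off and lifted the key out, the arm moved back about 0.09 rad. I estimate it was left at roughly 4.11 rad. That is above the 4.05 limit but not right against the pin. A second estimate, from the top view alone, ranged from 4.06 to 4.11. I judged another cycle riskier than handing in.
- **Key:** its bar is within about 1.5 mm of where it started in plan, and at the same height within 0.2 mm by depth. The collar looks flat on the block, and the gripper is well clear.
- **Small key, jar, mug and tin:** no pixel change at any of them between the first and last pictures.

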